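Hold the idler bolt of the shoe-brushing machine against the nut driver

TASK

The cordless driver is already turning the nut of the belt idler, but the loose bolt only spins round with it. Lift the wire guard off the gap behind the bracket, set it astride the bench rail without dropping it and let go, with one pair of legs each side of the bar; then reach down into the gap between bracket and gear case, grip the bolt's hexagon head firmly so that it stops turning, and finish while still holding it. Do not disturb the tins, shoe brush and glue jar.

Things in the scene. Friction and masses are not known exactly. Their poses are not given: they have to be found in the camera images.
- machine: Blue bench brushing machine, fixed. Origin on the bench straight below the bolt; y level along the bolt's axis, from bracket to gear case; x along the bracket; z up. Base plate x +-75, y -60 to 285 mm. Bracket: steel plate y -6 to 0, 110 mm wide, top at z 188 mm. Gear case: y 52 to 164 mm, 112 mm wide, top z 188 mm. Round brush beyond it: y 203 to 249, top z 167 mm.
- gap_mouth (a point): Middle of the gap's open top, at z 188 mm: a gap 52 mm wide in machine y between bracket and gear case, open above and at both x ends. A 16 mm shaft crosses it low down, at z 70 mm.
- driver_socket (a point): Rear end of the 34 mm round socket on the nut, on the bolt's axis. The cordless driver, fixed, stands on its battery on the other side of the bracket from the gap: it reaches from machine y -41 to -256 mm, up to z 187 mm.
- bolt_head (a point): Hexagon head of the loose steel bolt, 24 mm across flats, 27.7 mm across corners, 10 mm thick, on a bare 16 mm shank. Origin at its centre: 155 mm above the bench, in the gap, 23 mm from the bracket plate and 29 mm from the gear case, 33 mm below their tops. Its y is the bolt's axis.
- bolt (a joint): Turn of the bolt about its axis, rad; flats face along machine x at 0 and every pi/3. The driver turns it slowly, about 0.5 rad/s, with a torque of only about 0.04 N m, in the growing sense; two fingers closing on it along machine x from above square it up and stop it.
- guard: Loose wire guard, 0.4 kg: an inverted U of two 8 mm steel hoops 67 mm apart. Origin: centre of the underside of its flat top; x along the hoops, y from hoop to hoop, z up. Legs at x +-64 mm (inner faces +-60) reach down to z -65 mm, joined by side plates; top wires to z 12 mm. At first it lies on the bracket's and gear case's top edges over the gap, y along machine y.
- guard_handle (a point): Middle of the guard's bow handle: a 10 mm round black bar along the guard's y, 67 mm long between its two posts, 50 mm above the guard's origin; free underneath down to the top wires.
- rail: Bench rail, fixed: a level round bar 14 mm thick and 300 mm long between two posts. Origin on the bench below the bar's middle; the bar runs along the rail's y, its axis 180 mm above the bench, its top at 187 mm.
- tin_a_mid (a point): Middle of a polish tin, 76 mm diameter, 30 mm high, on the bench; leave alone.
- tin_b_mid (a point): Middle of a second, like polish tin; leave alone.
- shoe_brush_mid (a point): Middle of a wooden shoe brush, 50 x 150 x 44 mm, on the bench; leave alone.
- glue_jar_mid (a point): Middle of a glue jar, 68 mm diameter, 85 mm high, on the bench; leave alone.
There are look-alikes about, which are no part of the job. Of the things that look like the guard, the smallest one is meant.

How it is judged:
On the way:
1. the guard hangs astride the rail, let go (x of guard in the frame of rail between -0.035 and 0.035 m and y of guard in the frame of rail between -0.09 and 0.09 m and z of guard in the frame of rail between 0.179 and 0.195 m and angle between the y axis of guard and the y axis of rail, either way round below 0.4 rad and angle between guard's own z axis and vertical below 0.35 rad and contact force between guard and rail above 1.5 N and linear speed of guard below 0.05 m/s and contact force between each of the arm, the fingers and guard below 0.05 N and contact force between guard and machine below 0.05 N), for 0.3 s.
At the end, for the whole second after the job is handed in: Guard at rest astride the rail and on it alone: top within 8 mm of the bar, middle within 35 mm across and 90 mm along, square within 0.4 rad, leaning under 0.35 rad. Fingers grip the bolt head (grasp point within 20 mm, over 6 N) and it does not turn (under 0.05 rad/s) (all of step 1 and velocity of joint bolt between -0.05 and 0.05 rad/s and contact force between the fingers and bolt above 6 N and distance between the grasp point and bolt_head below 0.02 m); the arm keeps its last pose, push and grip.
It fails at once if the guard was dropped (free fall of some 2 cm) (linear speed of guard above 0.6 m/s and contact force between the fingers and guard below 0.05 N).
It fails at once if a tin, the shoe brush or the glue jar was shifted by more than 3 cm (distance of any of tin_a_mid, tin_b_mid, shoe_brush_mid, glue_jar_mid from where it was at the start of the episode above 0.03 m).
It also fails if it takes over 58 s, if anything falls off the work surface, if the arm or the gripper's body presses on something with over 40 N, if the wrist force passes 120 N, or if a joint passes its speed limit or range.

ROBOT

A 7-joint arm with a two-finger parallel gripper is mounted at the origin on the work surface. World frame = base frame: x ahead of the robot, y to its left, z up, the work surface at z = 0. Lengths are in m, angles in rad, forces in N, time in s.
With the tool pointing down it reaches from about 0.425 to 0.925 m from the base axis. Payload 6.8 kg.
Tool frame: the origin (TCP) lies midway between the tips of the shut fingers; the grasp point (between the pads) lies 19 mm behind it (r.grip_point_offset is the distance from the TCP to the grasp point, in m); z points along the fingers, y is the direction in which the jaws open and shut (so a half turn about z gives the same grasp; the last joint's range is limited). The gripper opens to 85 mm and grips with 20 to 120 N. Pads are 22 mm wide; open, the fingers measure 114 mm over their backs; the gripper's body (76 mm by 85 mm) begins 54 mm behind the grasp point. The pads swing forward as they close: fully open they stand 13 mm farther back than shut.
Start: joints at [1.132, 0.477, 0.022, 1.555, -0.011, 1.109, -0.083], TCP at [0.219, -0.638, 0.21] pointing down, gripper open.
Joint ranges: [-2.96, 2.96], [-0.34, 2.1], [-1.41, 1.46], [0.24, 2.44], [-1.37, 4.51], [0.17, 1.92], [-2.96, 2.96]. Speed limits (rad/s): [2.39, 2.39, 3.14, 3.14, 3.14, 3.14, 3.14].

INTERFACE

Orientations are given as a rotation vector (axis times angle).
In Python, from bench import r, grab_frame, camera_params gives the robot as it stands.
- The arm moves only by the tool carry_out, never from a script. Its argument "motion" is text: rows parted by semicolons, each of 5 numbers parted by spaces: the closure, from 0 (fully open) to 1 (shut), then the shift along the tool's x, y, z in mm, then the turn about the tool's z in rad. In form: fingers dx dy dz twist; .... A call has exactly 8 rows; each row shifts and turns the commanded pose from where the row before left it, along the tool's axes as they then stand; what a row does not reach is not made up. A row lasts 1/8 s, in which the tool goes at most 62.5 mm and 10.7 degrees, less where a joint would pass 70% of its speed; a pose out of reach is approached as far as the arm can. A call with a gripper value outside its range is refused whole. The fingers move at their own pace and stop on an object; "newtons" is the grip in N (left out, the last holds). Time passes only in rows, so rows that do not move let the fingers close, or fill a call up. It gives the time, the measured TCP pose, the force and the opening at its end, in the units of the state.
- r.get_obs(): the state, without advancing time (a new reading comes with each control period).
- grab_frame(name): name is "scene" or "top" or "wrist"; returns the picture (384x512x3 uint8, red, green, blue); there is no depth.
- camera_params(name): a dict with "fx", "fy", "cx", "cy" (pixels), "eye" and "attitude" of the camera in the world. Camera axes: x right, y down, z forward; pixel columns grow to the right and rows downward; lengths in m; the calibration is good to about 2 mm. A picture is of the moment at which its call begins: read the wrist's pose just before it. camera_params takes no time and is no camera call; for the wrist camera it gives the pose at the moment of the call.
- r.hand_in(): hands the job in, once; it reports no verdict.
The state is a dict: "clock": time; "joints": joint angles; "qvel": joint speeds; "tau": joint torques, N m; "tcp_pos": TCP position; "orientation": TCP orientation; "contact_force": force on the tool from outside, world axes, zero at the start; "moment": the same for the moment, N m; "grip_width": finger opening in m.
Only numpy, scipy, OpenCV 4.12 (cv2) and the standard library are available. Lean on these libraries where they do the work, as an engineer would, in place of code of your own. Each camera call takes 0.05 s, during which the arm holds its last target.

## Working session

There is one attempt and no reset: what is moved stays moved. The work goes in short steps, Python scripts to look and compute and a tool call to move; the robot and the scene stay as the last step left them, time stands still between calls to the robot, and variables do not carry over. Pictures are saved under pics/ and viewed, and the job is handed in when it is done.

Besides the shell and the picture viewer there is one more tool, called after ">>>" by a JSON object that holds its "op" and its "data", one argument or row to a line. carry_out: Moves the arm, as the interface text tells. Its arguments: {"type":"object","properties":{"motion":{"type":"string"},"newtons":{"type":"number"}},"required":["motion"]}

```bash
ls; mkdir -p pics; python3 - <<'E'
from bench import r, grab_frame, camera_params
import cv2
print(r.get_obs())
for n in("scene","top","wrist"):
    p=camera_params(n);print(n,p)
    cv2.imwrite(f"pics/{n}0.png",grab_frame(n)[...,::-1])
E
```

```text
pics
{'clock': 0.0, 'joints': array([ 1.13190678,  0.47779784,  0.02229568,  1.55643753, -0.01151223,
        1.1093119 , -0.08313043]), 'qvel': array([ 0.00096107, -0.00028624, -0.00071857,  0.00041822, -0.00076358,
        0.00139142, -0.00160364]), 'tau': array([ 1.39835274e-04, -5.96449399e+01,  1.60800699e+00, -2.81195748e+01,
        1.24574071e-02,  9.38304118e-03, -5.84205623e-05]), 'tcp_pos': array([ 0.2190418 , -0.63780502,  0.2087323 ]), 'orientation': array([-3.09695618e+00, -5.16982512e-01,  6.33828209e-04]), 'contact_force': array([ 0.40894146, -0.20119042,  0.00138225]), 'moment': array([ 0.02019843, -0.02046034, -0.04927323]), 'grip_width': 0.08553780043187059}
scene {'fx': 416.62037886291364, 'fy': 416.62037886291364, 'cx': 257.23666691338246, 'cy': 197.8429318393077, 'eye': array([1.26069479, 0.74682301, 0.9748834 ]), 'attitude': array([-0.90503263, -2.37972439,  1.16456958])}
top {'fx': 347.8366022942138, 'fy': 347.8366022942138, 'cx': 258.54183291627083, 'cy': 193.92726045251752, 'eye': array([ 0.28804109, -0.02427575,  1.30062603]), 'attitude': array([-2.1328087 ,  2.10281724, -0.21066066])}
wrist {'fx': 336.94296412590984, 'fy': 336.94296412590984, 'cx': 258.0085483066425, 'cy': 187.3544664383607, 'eye': array([ 0.28430129, -0.61574637,  0.37326593]), 'attitude': array([ 2.36886701, -1.69186343, -0.23339898])}
```

```bash
python3 - <<'E'
import cv2
for n in("scene","top"):
    a=cv2.imread(f"pics/{n}0.png");cv2.imwrite(f"pics/{n}0b.png",cv2.resize(a,(800,600),interpolation=cv2.INTER_CUBIC))
E
```

```text
(no output)
```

View pics/scene0b.png

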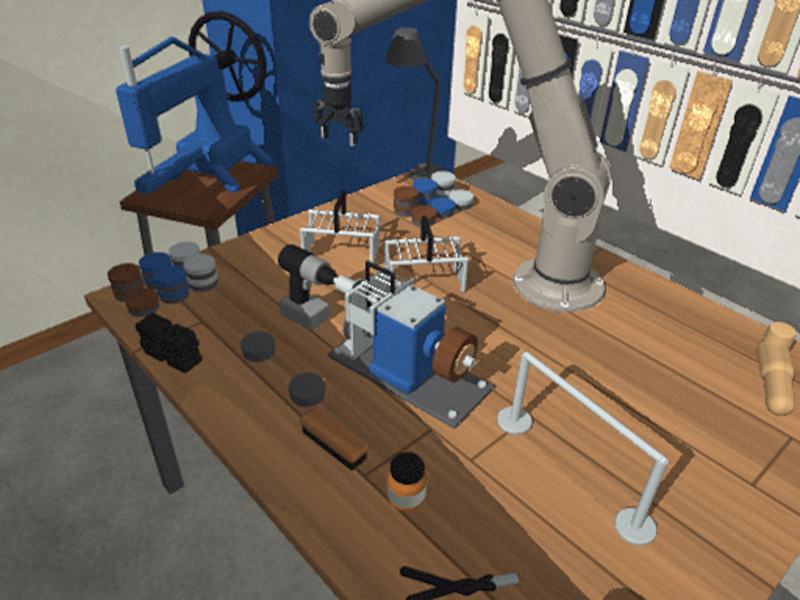

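View pics/top0b.png

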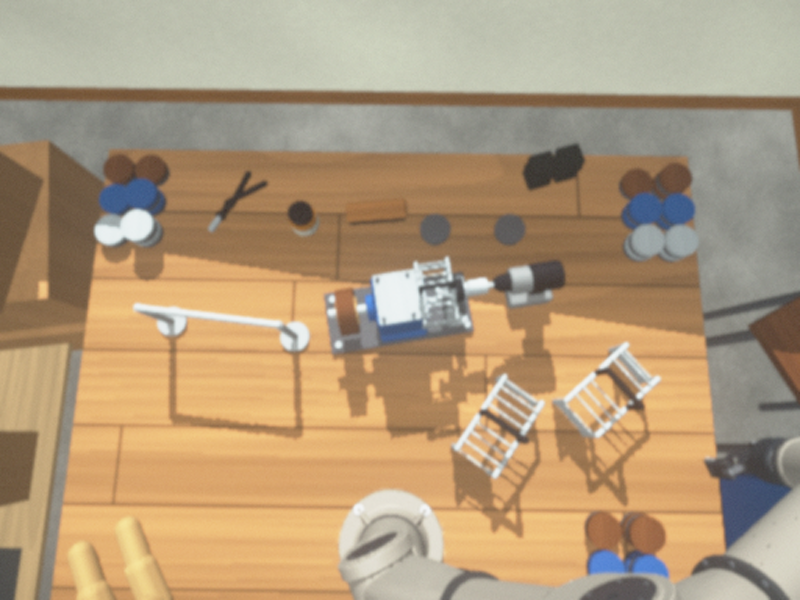

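View pics/wrist0.png

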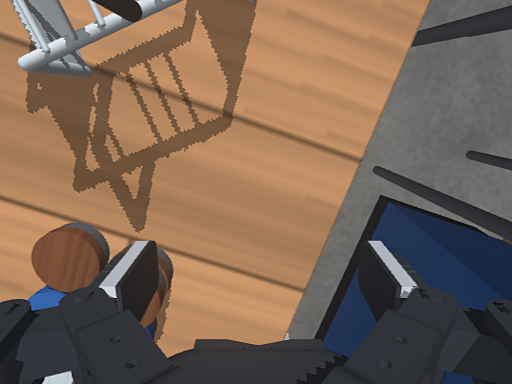

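Guard candidates in the top view (800x600 px): (500,425), (608,390) and the one over the machine gap at (440,285). The one at (440,285) is the smallest and lies over the gap, so it is the one meant. I'll confirm it in an enlarged crop.

```bash
cat > h.py <<'E'
import numpy as np
from scipy.spatial.transform import Rotation as R
def ray(p,u,v):
    d=np.array([(u-p['cx'])/p['fx'],(v-p['cy'])/p['fy'],1.])
    return np.array(p['eye']),R.from_rotvec(p['attitude']).as_matrix()@d
def onz(p,u,v,z):
    o,d=ray(p,u,v);return o+d*(z-o[2])/d[2]
def proj(p,X):
    c=R.from_rotvec(p['attitude']).as_matrix().T@(np.asarray(X)-p['eye'])
    return p['fx']*c[0]/c[2]+p['cx'],p['fy']*c[1]/c[2]+p['cy']
def tri(p1,a,p2,b):
    o1,d1=ray(p1,*a);o2,d2=ray(p2,*b);d1/=np.linalg.norm(d1);d2/=np.linalg.norm(d2)
    s=np.linalg.lstsq(np.c_[d1,-d2],o2-o1,rcond=None)[0]
    x,y=o1+s[0]*d1,o2+s[1]*d2
    return (x+y)/2,np.linalg.norm(x-y)
E
python3 - <<'E'
import cv2
a=cv2.imread("pics/top0.png")
cv2.imwrite("pics/tc1.png",cv2.resize(a[155:235,200:300],(800,640)[:2],interpolation=cv2.INTER_CUBIC)[:600])
cv2.imwrite("pics/tc2.png",cv2.resize(a[180:240,75:205],(780,360),interpolation=cv2.INTER_CUBIC))
b=cv2.imread("pics/scene0.png")
cv2.imwrite("pics/sc1.png",cv2.resize(b[155:275,205:325],(600,600),interpolation=cv2.INTER_CUBIC))
cv2.imwrite("pics/sc2.png",cv2.resize(b[215:350,305:435],(578,600),interpolation=cv2.INTER_CUBIC))
E
```

```text
(no output)
```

View pics/tc1.png

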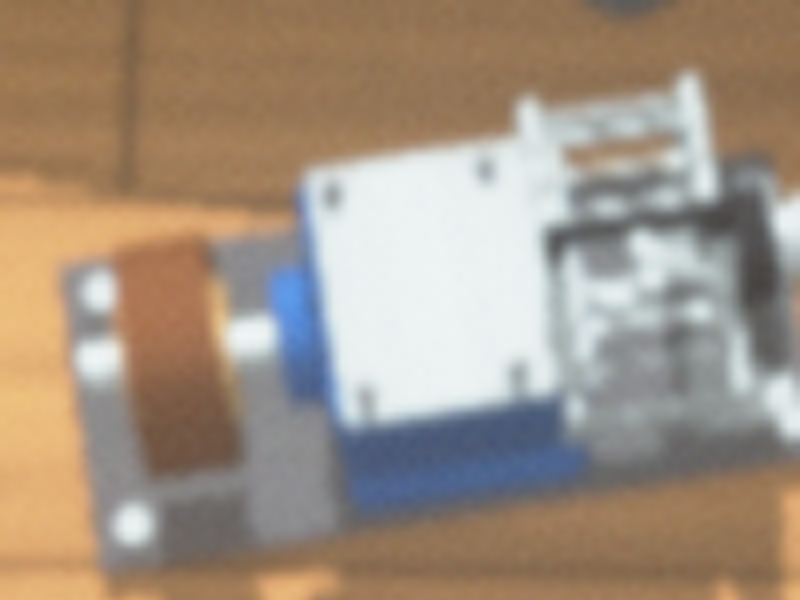

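View pics/tc2.png

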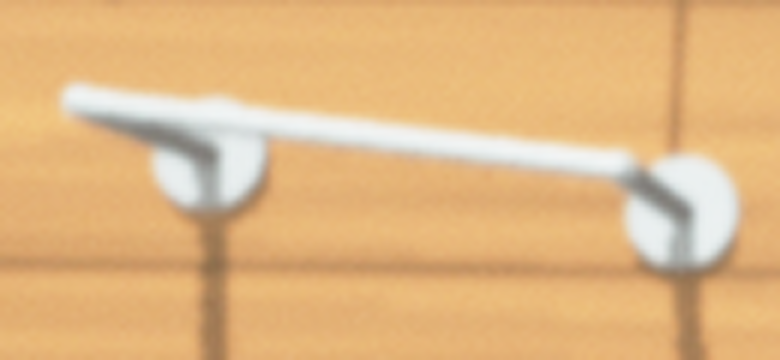

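View pics/sc1.png

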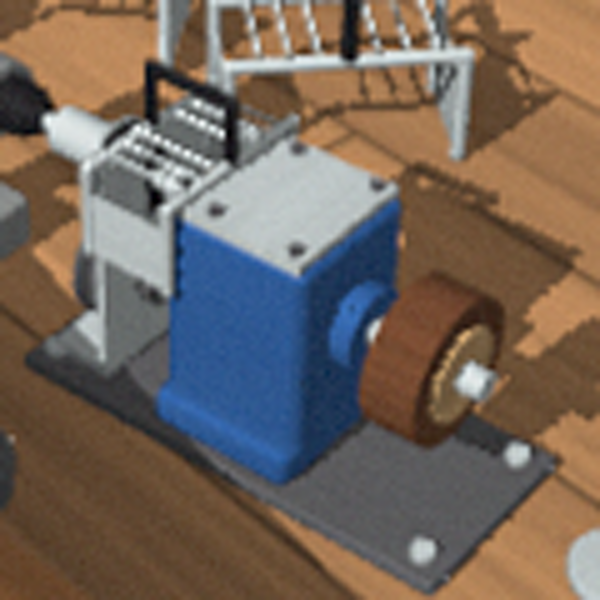

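View pics/sc2.png

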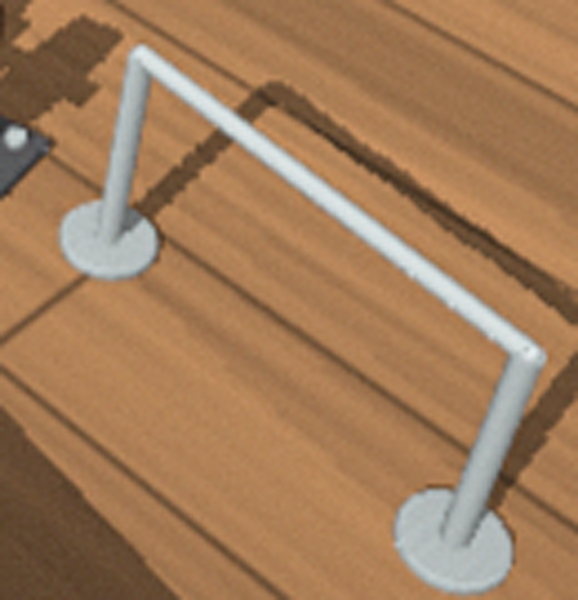

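The crop shows the small guard sitting over the gap with its black bow handle. In the scene view the case top corners and the rail bar ends are both clear. Next I'll turn these into positions.

```bash
python3 - <<'E'
from bench import r, grab_frame, camera_params
from h import *
np.set_printoptions(precision=4,suppress=True)
T=camera_params('top');S=camera_params('scene')
t1=lambda x,y:(200-.5+(x+.5)/8,155-.5+(y+.5)/8)
s1=lambda x,y:(205-.5+(x+.5)/5,155-.5+(y+.5)/5)
t2=lambda x,y:(75-.5+(x+.5)/6,180-.5+(y+.5)/6)
s2=lambda x,y:(305-.5+(x+.5)/4.446,215-.5+(y+.5)/4.444)
c=[(303,172),(345,425),(568,398),(525,137)]
P=np.array([onz(T,*t1(*q),.188) for q in c]);print('case top cam\n',P[:,:2],P.mean(0),[np.linalg.norm(P[i]-P[i-1]) for i in range(4)])
d=[(180,222),(302,272),(398,188),(285,133)]
Q=np.array([onz(S,*s1(*q),.188) for q in d]);print('scene\n',Q[:,:2],Q.mean(0),[np.linalg.norm(Q[i]-Q[i-1]) for i in range(4)])
print('handle',[onz(S,*s1(*q),.243) for q in((150,65),(237,103))])
A=[tri(T,t2(*a),S,s2(*b)) for a,b in(((72,100),(535,352)),((628,165),(140,52)))];print('rail tri',A,np.linalg.norm(A[0][0]-A[1][0]))
print([onz(T,*t2(*a),.18) for a in((72,100),(628,165))],[onz(S,*s2(*a),.18) for a in((535,352),(140,52))])
print('base rail',[onz(T,*t2(*a),.005) for a in((210,157),(682,212))])
print('base screws', [onz(T,*t1(*a),.01) for a in((70,265),(105,570))])
E
```

```text
case top cam
 [[ 0.5698  0.0469]
 [ 0.4646  0.0272]
 [ 0.477  -0.063 ]
 [ 0.586  -0.0444]] [ 0.5244 -0.0083  0.188 ] [np.float64(0.09272574031596159), np.float64(0.10701667815661019), np.float64(0.0909719497739244), np.float64(0.11060940787897151)]
scene
 [[ 0.5949 -0.0331]
 [ 0.5712  0.0522]
 [ 0.4665  0.0299]
 [ 0.48   -0.0614]] [ 0.5282 -0.0031  0.188 ] [np.float64(0.11836667918736947), np.float64(0.0885928107828114), np.float64(0.1070592932042227), np.float64(0.09231428452190855)]
handle [array([ 0.5489, -0.1164,  0.243 ]), array([ 0.5352, -0.0482,  0.243 ])]
rail tri [(array([0.4955, 0.5409, 0.1811]), np.float64(0.0031975112574538045)), (array([0.4635, 0.2365, 0.1797]), np.float64(0.005206685262417011))] 0.30610582363782035
[array([0.4965, 0.54  , 0.18  ]), array([0.4649, 0.2343, 0.18  ])] [array([0.4931, 0.5418, 0.18  ]), array([0.462 , 0.2386, 0.18  ])]
base rail [array([0.4939, 0.5374, 0.005 ]), array([0.4633, 0.2392, 0.005 ])]
base screws [array([0.5678, 0.1676, 0.01  ]), array([0.4232, 0.1453, 0.01  ])]
```

```bash
cat >> h.py <<'E'
def rows(p0,psi0,p1,psi1,n,cl):
    """n equal rows tool-down from p0,psi0 to p1,psi1; rounding carried forward"""
    p0,p1=np.array(p0,float),np.array(p1,float);p=p0.copy();psi=psi0;out=[]
    for k in range(1,n+1):
        g=p0+(p1-p0)*k/n;gp=psi0+(psi1-psi0)*k/n
        X=np.array([np.cos(psi),np.sin(psi),0]);Y=np.array([np.sin(psi),-np.cos(psi),0]);d=g-p
        v=np.round([d@X*1e3,d@Y*1e3,-d[2]*1e3]);t=round(psi-gp,2)
        p=p+(X*v[0]+Y*v[1]-np.array([0,0,v[2]]))/1e3;psi-=t
        out.append(f"{cl} {v[0]:.0f} {v[1]:.0f} {v[2]:.0f} {t:.2f}")
    return out,p,psi
def yaw(rv):
    m=R.from_rotvec(rv).as_matrix();return np.arctan2(m[1,0],m[0,0])
def plan(o,wps):
    p,s=o['tcp_pos'],yaw(o['orientation']);al=[]
    for q,qs,n,c in wps:
        rr,p,s=rows(p,s,q,qs,n,c);al+=rr
    while len(al)%8: al.append(f"{wps[-1][3]} 0 0 0 0")
    for i in range(0,len(al),8): print("; ".join(al[i:i+8]))
E
python3 - <<'E'
from bench import r
from h import *
plan(r.get_obs(),[((.548,-.14,.42),1.74,16,0)])
E
```

```text
0 30 -23 -13 -0.09; 0 31 -20 -13 -0.09; 0 33 -17 -14 -0.08; 0 35 -14 -13 -0.09; 0 35 -12 -13 -0.09; 0 37 -8 -13 -0.09; 0 37 -4 -13 -0.09; 0 37 -2 -14 -0.08
0 37 2 -13 -0.09; 0 37 5 -13 -0.09; 0 36 8 -13 -0.09; 0 36 12 -13 -0.09; 0 34 14 -13 -0.09; 0 33 18 -14 -0.08; 0 31 20 -13 -0.09; 0 30 23 -13 -0.09
```

>>> {"op": "carry_out", "data": {
  "motion": "0 30 -23 -13 -0.09; 0 31 -20 -13 -0.09; 0 33 -17 -14 -0.08; 0 35 -14 -13 -0.09; 0 35 -12 -13 -0.09; 0 37 -8 -13 -0.09; 0 37 -4 -13 -0.09; 0 37 -2 -14 -0.08"
}}

```text
clock: 1.15
tcp_pos: [0.385, -0.387, 0.3166]
orientation: [2.729, 1.556, 0.0]
contact_force: [0.4, -0.2, 0.7]
grip_width: 0.0854
```

>>> {"op": "carry_out", "data": {
  "motion": "0 37 2 -13 -0.09; 0 37 5 -13 -0.09; 0 36 8 -13 -0.09; 0 36 12 -13 -0.09; 0 34 14 -13 -0.09; 0 33 18 -14 -0.08; 0 31 20 -13 -0.09; 0 30 23 -13 -0.09"
}}

```text
clock: 2.15
tcp_pos: [0.5486, -0.1379, 0.4216]
orientation: [2.018, 2.408, 0.0]
contact_force: [0.6, -1.5, 1.0]
grip_width: 0.0855
```

```bash
python3 - <<'E'
from bench import r, grab_frame, camera_params
import cv2,json
from h import *
p=camera_params("wrist");a=grab_frame("wrist");o=r.get_obs();print(o['clock'],o['tcp_pos'],yaw(o['orientation']),o['joints'],o['contact_force'])
print(p)
json.dump({k:np.array(v).tolist() for k,v in p.items()},open('w1.json','w'))
cv2.imwrite("pics/w1.png",a[...,::-1]);cv2.imwrite("pics/w1b.png",cv2.resize(a[...,::-1],(800,600),interpolation=cv2.INTER_CUBIC))
E
```

```text
2.2 [ 0.55138956 -0.13182485  0.42325249] 1.7573346546018058 [ 0.539816    0.20973054 -0.50362818  1.47590879  0.09791002  1.47793887
  0.22330642] [2.69749042 4.10557961 1.46447226]
{'fx': 336.94296412590984, 'fy': 336.94296412590984, 'cx': 258.0085483066425, 'cy': 187.3544664383607, 'eye': array([ 0.53707294, -0.07042785,  0.586058  ]), 'attitude': array([2.85739542, 0.25058207, 0.03590498])}
```

View pics/w1b.png

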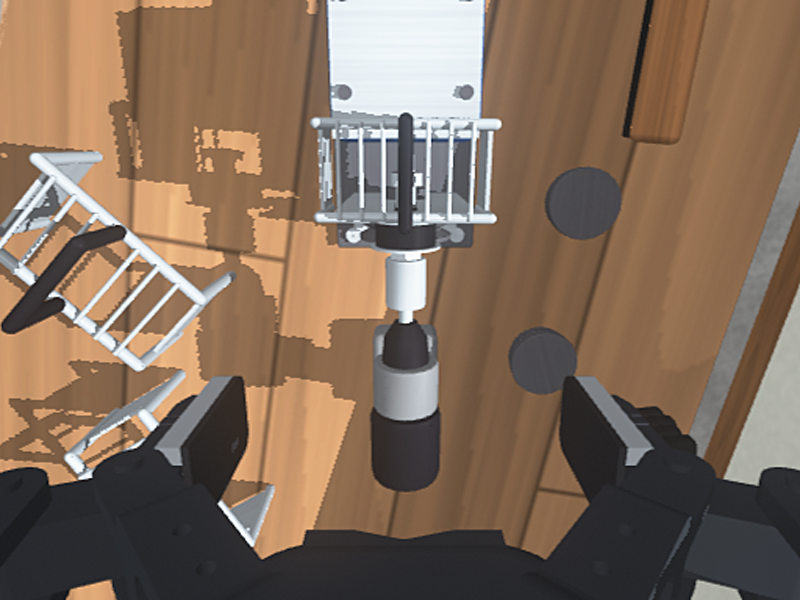

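The wrist view shows the guard hoops at rows 123 and 218, the handle at column 405 (rows 117 to about 235), the gear case with side edges at columns 330 and 483, and the driver axis at column 405.

```bash
python3 - <<'E'
import json,cv2
from h import *
np.set_printoptions(precision=4,suppress=True)
p=json.load(open('w1.json'));p={k:np.array(v) for k,v in p.items()}
f=lambda u,v,z:onz(p,-.5+(u+.5)/1.5625,-.5+(v+.5)/1.5625,z)
hc=[f(*q,.195) for q in((317,123),(500,124),(318,218),(495,218))]
print(np.array(hc),np.mean(hc,0))
a=f(408,60,.188);print('case edges',f(329,60,.188),f(485,60,.188),f(329,10,.188),f(484,10,.188))
print('handle',f(405,120,.238),f(405,232,.238))
print('driver axis',f(406,260,.155),f(406,300,.155),f(405,460,.155))
a=cv2.imread('pics/w1.png');cv2.imwrite('pics/w1c.png',cv2.resize(a[60:170,190:330],(763,600),interpolation=cv2.INTER_CUBIC))
E
```

```text
[[ 0.4746 -0.0663  0.195 ]
 [ 0.6023 -0.0444  0.195 ]
 [ 0.4841 -0.1328  0.195 ]
 [ 0.6134 -0.1099  0.195 ]] [ 0.5436 -0.0883  0.195 ]
case edges [ 0.4763 -0.0232  0.188 ] [ 0.5836 -0.0042  0.188 ] [0.472  0.0081 0.188 ] [0.5761 0.0265 0.188 ]
handle [ 0.5357 -0.0553  0.238 ] [ 0.5481 -0.1251  0.238 ]
driver axis [ 0.5557 -0.1611  0.155 ] [ 0.5618 -0.1954  0.155 ] [ 0.5882 -0.349   0.155 ]
```

View pics/w1c.png

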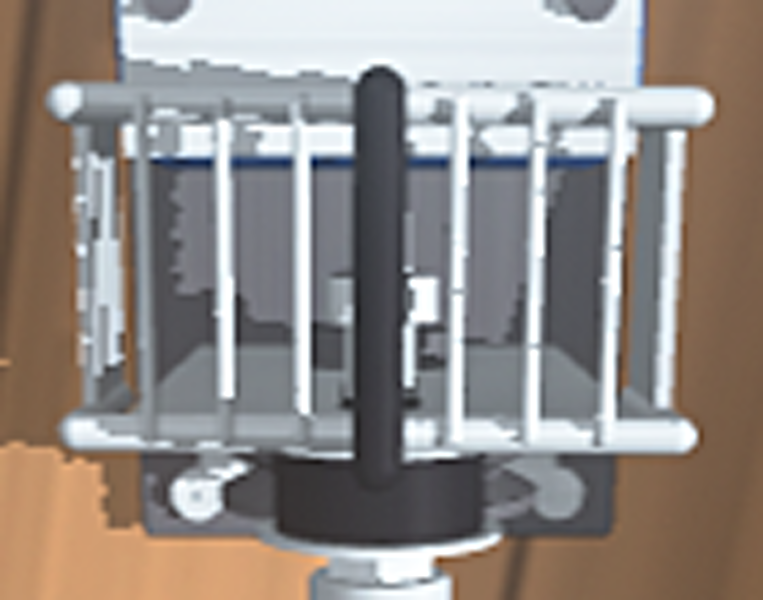

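```bash
python3 - <<'E'
from bench import r
from h import *
o=r.get_obs();print(o['tcp_pos'],yaw(o['orientation']),o['clock'],o['qvel'])
o['tcp_pos']=np.array((.548,-.14,.42));
from scipy.spatial.transform import Rotation as R
o['orientation']=np.array([np.cos(.87)*np.pi,np.sin(.87)*np.pi,0])
print(yaw(o['orientation']))
plan(o,[((.542,-.090,.30),1.74,5,0)])
E
```

```text
[ 0.55138956 -0.13182485  0.42325249] 1.7573346546018058 2.2 [ 0.02053174 -0.02640598  0.002203    0.05036396 -0.03127745 -0.03286909
 -0.02357851]
1.74
0 10 1 24 0.00; 0 10 0 24 0.00; 0 10 1 24 0.00; 0 10 0 24 0.00; 0 10 1 24 0.00; 0 0 0 0 0; 0 0 0 0 0; 0 0 0 0 0
```

>>> {"op": "carry_out", "data": {
  "motion": "0 10 1 24 0; 0 10 0 24 0; 0 10 1 24 0; 0 10 0 24 0; 0 10 1 24 0; 0 0 0 0 0; 0 0 0 0 0; 0 0 0 0 0"
}}

```text
clock: 3.2
tcp_pos: [0.5431, -0.0908, 0.302]
orientation: [2.024, 2.4, 0.001]
contact_force: [-0.9, 0.5, -0.3]
grip_width: 0.0855
```

```bash
python3 - <<'E'
from bench import r, grab_frame, camera_params
import cv2,json
from h import *
p=camera_params("wrist");o=r.get_obs();a=grab_frame("wrist");print(o['clock'],o['tcp_pos'],yaw(o['orientation']),o['orientation'],o['contact_force'])
print(p)
json.dump({k:np.array(v).tolist() for k,v in p.items()},open('w2.json','w'))
cv2.imwrite("pics/w2.png",a[...,::-1]);cv2.imwrite("pics/w2b.png",cv2.resize(a[...,::-1],(800,600),interpolation=cv2.INTER_CUBIC))
E
```

```text
3.2 [ 0.54309063 -0.09080217  0.30196601] 1.7403292495086218 [2.02423154e+00 2.40017534e+00 1.41046319e-03] [-0.88641359  0.50817214 -0.256931  ]
{'fx': 336.94296412590984, 'fy': 336.94296412590984, 'cx': 258.0085483066425, 'cy': 187.3544664383607, 'eye': array([ 0.53168718, -0.02312542,  0.46636728]), 'attitude': array([2.85759795, 0.24154756, 0.03723637])}
```

View pics/w2b.png

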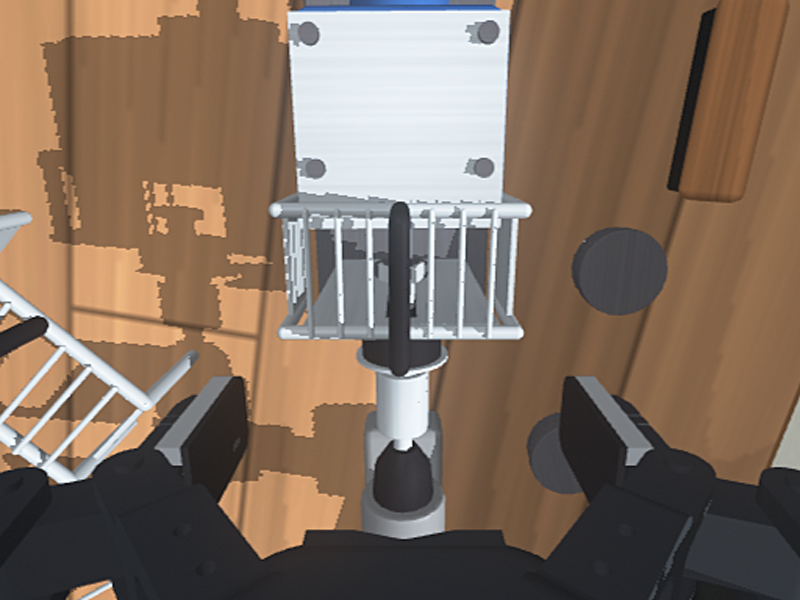

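The handle now runs from (400,206) to (400,372). The case top corners are (290,10), (509,10), (505,203) and (297,190).

```bash
python3 - <<'E'
import json
from h import *
np.set_printoptions(precision=4,suppress=True)
p=json.load(open('w2.json'));p={k:np.array(v) for k,v in p.items()}
f=lambda u,v,z:onz(p,-.5+(u+.5)/1.5625,-.5+(v+.5)/1.5625,z)
h=np.array([f(400,206,.241),f(400,371,.241)]);print('handle',h,h.mean(0),np.linalg.norm(h[0]-h[1]))
hc=np.array([f(*q,.194) for q in((272,210),(530,210),(281,333),(521,333))]);print(hc,hc.mean(0))
c=[f(*q,.188) for q in((290,10),(509,10),(297,190),(505,190))];print(np.array(c))
far=(c[0]+c[1])/2;near=(c[2]+c[3])/2;d=far-near;d/=np.linalg.norm(d);print(d,'gap mouth',far-d*.138,np.linalg.norm(c[0]-c[1]))
print(f(400,228,.188))
E
```

```text
handle [[ 0.5351 -0.048   0.241 ]
 [ 0.5477 -0.123   0.241 ]] [ 0.5414 -0.0855  0.241 ] 0.07602314253516045
[[ 0.4712 -0.0663  0.194 ]
 [ 0.6021 -0.044   0.194 ]
 [ 0.4829 -0.1324  0.194 ]
 [ 0.6129 -0.1104  0.194 ]] [ 0.5423 -0.0883  0.194 ]
[[ 0.4687  0.0288  0.188 ]
 [ 0.5717  0.0464  0.188 ]
 [ 0.4816 -0.0547  0.188 ]
 [ 0.5884 -0.0365  0.188 ]]
[-0.1753  0.9845  0.    ] gap mouth [ 0.5444 -0.0982  0.188 ] 0.10447144623193033
[ 0.5378 -0.0653  0.188 ]
```

>>> {"op": "carry_out", "data": {
  "motion": "0 1 -1 21 0; 0 1 0 21 0; 0 1 0 21 0; 0 0 0 19 0; 0 0 0 0 0; 1 0 0 0 0; 1 0 0 0 0; 1 0 0 0 0",
  "newtons": 70
}}

```text
clock: 4.25
tcp_pos: [0.5413, -0.0876, 0.2194]
orientation: [2.024, 2.401, 0.001]
contact_force: [0.0, 0.6, -0.2]
grip_width: 0.0321
```

>>> {"op": "carry_out", "data": {
  "motion": "1 0 0 0 0; 1 0 0 0 0; 1 0 0 -2 0; 1 0 0 -6 0; 1 0 0 -12 0; 1 0 0 -15 0; 1 0 0 -15 0; 1 0 0 0 0"
}}

```text
clock: 5.25
tcp_pos: [0.5419, -0.0876, 0.2705]
orientation: [2.023, 2.4, 0.003]
contact_force: [1.1, 0.3, -0.4]
grip_width: 0.0003
```

```bash
cat > snap.py <<'E'
import sys,cv2,json
from bench import r, grab_frame, camera_params
from h import *
cam,n=sys.argv[1:3]
p=camera_params(cam);o=r.get_obs();a=grab_frame(cam)[...,::-1]
print(o['clock'],o['tcp_pos'],'yaw',yaw(o['orientation']),o['contact_force'],o['grip_width'])
json.dump({k:np.array(v).tolist() for k,v in p.items()},open(n+'.json','w'))
cv2.imwrite(f"pics/{n}.png",a);cv2.imwrite(f"pics/{n}b.png",cv2.resize(a,(800,600),interpolation=cv2.INTER_CUBIC))
E
python3 snap.py wrist w3
```

```text
5.25 [ 0.5418758  -0.08758262  0.27052845] yaw 1.7406618480920906 [ 1.07964876  0.33082228 -0.35052587] 0.00026383760834891064
```

View pics/w3b.png

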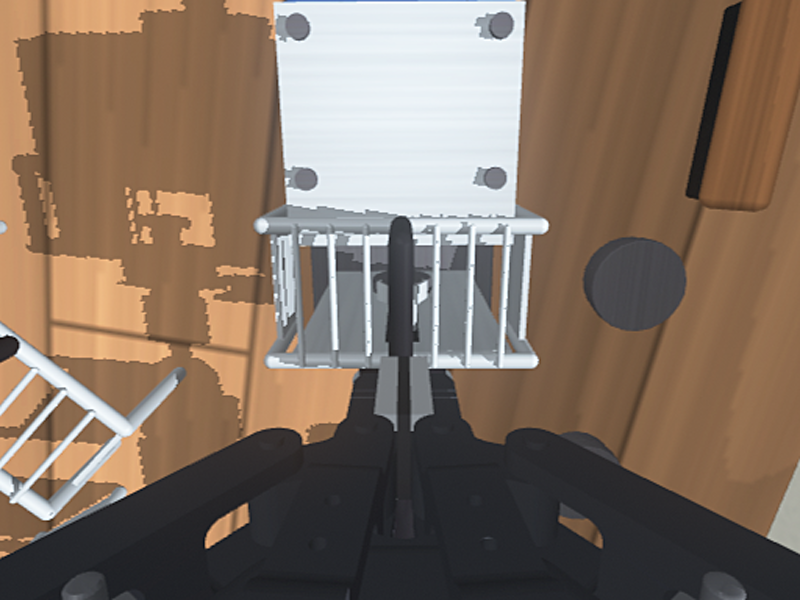

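The fingers shut empty and the guard stayed put. I'll triangulate the handle between views to find out why.

```bash
python3 - <<'E'
import json
from h import *
np.set_printoptions(precision=4,suppress=True)
L=lambda n:{k:np.array(v) for k,v in json.load(open(n)).items()}
P=[L(f'w{i}.json') for i in(1,2,3)]
g=lambda u,v:(-.5+(u+.5)/1.5625,-.5+(v+.5)/1.5625)
print('handle case end',tri(P[0],g(405,113),P[2],g(401,217)),tri(P[1],g(400,203),P[2],g(401,217)),tri(P[0],g(405,113),P[1],g(400,203)))
print('handle other end',tri(P[0],g(405,237),P[1],g(400,374)))
for n,a,b,c in(('hoop LT',(316,122),(272,210),(258,226)),('RT',(499,124),(530,210),(546,226)),('LB',(318,219),(281,333),(268,361)),('RB',(495,219),(521,333),(536,361)),('case screw L',(342,92),(315,168),(305,178)),('R',(464,92),(483,167),(494,177))):
    print(n,tri(P[0],g(*a),P[1],g(*b)),tri(P[0],g(*a),P[2],g(*c)))
t=np.array([.5419,-.0876,.2705]);
for z in(.2705,.2895): t[2]=z;u=proj(P[2],t);print('tcp px',u[0]*1.5625,u[1]*1.5625)
for z in (.238,):
  u=proj(P[2],[.5418,-.088,z]);print(u[0]*1.5625,u[1]*1.5625)
E
```

```text
handle case end (array([ 0.535 , -0.0495,  0.2082]), np.float64(0.0003168008660994352)) (array([ 0.5357, -0.053 ,  0.1815]), np.float64(2.7546513838739597e-05)) (array([ 0.5351, -0.0498,  0.2126]), np.float64(0.0004026307158273962))
handle other end (array([ 0.5489, -0.1299,  0.229 ]), np.float64(0.00017739340352472747))
hoop LT (array([ 0.4738, -0.0655,  0.2012]), np.float64(0.002122625551179909)) (array([ 0.4739, -0.0655,  0.2005]), np.float64(0.001734689855473439))
RT (array([ 0.6021, -0.0442,  0.1929]), np.float64(0.0005597384805671448)) (array([ 0.6019, -0.0444,  0.1935]), np.float64(0.00018314017711445183))
LB (array([ 0.4828, -0.1342,  0.1897]), np.float64(0.001377399301265569)) (array([ 0.4828, -0.1341,  0.1903]), np.float64(0.0016438458683908311))
RB (array([ 0.614 , -0.1112,  0.1911]), np.float64(0.0006792411649509764)) (array([ 0.6141, -0.1111,  0.1914]), np.float64(0.00037575597150119234))
case screw L (array([ 0.4884, -0.0422,  0.1844]), np.float64(0.0011678122899627039)) (array([ 0.4882, -0.0422,  0.1843]), np.float64(0.0007956974419024462))
R (array([ 0.5737, -0.0273,  0.1906]), np.float64(0.0011699697667381804)) (array([ 0.5738, -0.0272,  0.19  ]), np.float64(0.001141920259892044))
tcp px 401.471670396199 356.61075459086265
tcp px 401.51834441712515 381.10639289492286
400.9920801782746 325.590503695319
```

```bash
python3 snap.py scene s3; python3 - <<'E'
import cv2
a=cv2.imread('pics/s3.png');cv2.imwrite('pics/s3c.png',cv2.resize(a[120:240,190:310],(600,600),interpolation=cv2.INTER_CUBIC))
a=cv2.imread('pics/w3.png');cv2.imwrite('pics/w3c.png',cv2.resize(a[120:280,180:340],(600,600),interpolation=cv2.INTER_CUBIC))
E
```

```text
5.3 [ 0.54121422 -0.08760652  0.26942947] yaw 1.7406405572440675 [-0.5920618  -0.72277084  0.37348302] -0.00018611473906905587
```

View pics/s3c.png

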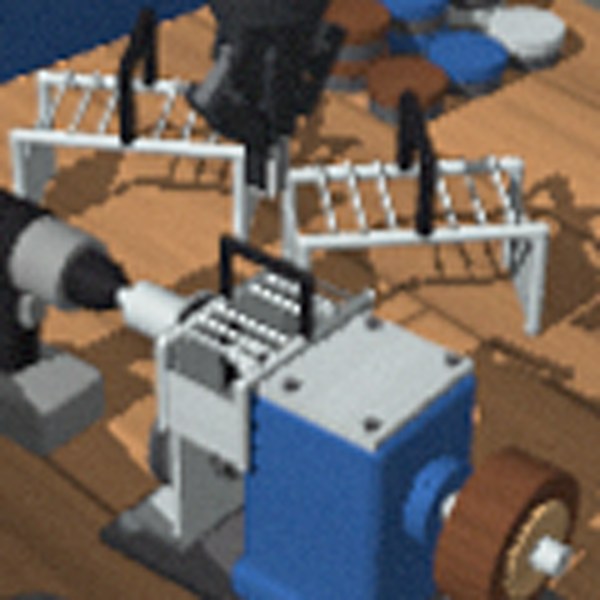

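View pics/w3c.png

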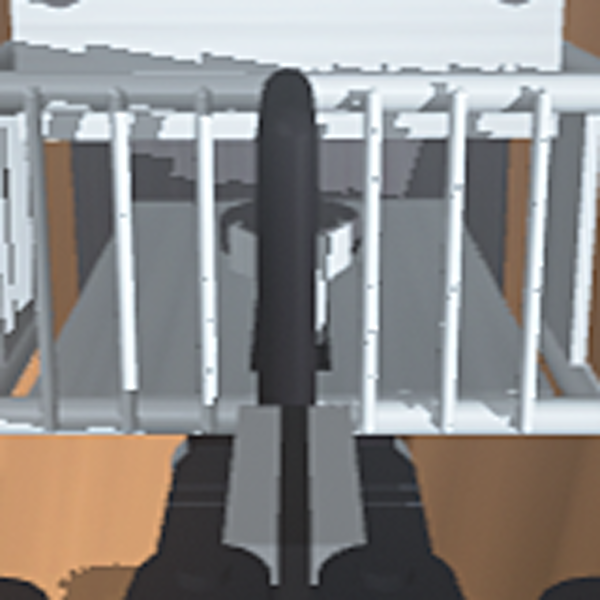

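```bash
python3 - <<'E'
from h import *
from bench import camera_params
S=camera_params('scene')
cr=lambda X:[round(float((a-o)*5+2),1) for a,o in zip(proj(S,X),(190,120))]
print('tip',cr([.5412,-.0876,.2694]),'handle',cr([.5418,-.088,.238]),'hoop',cr([.5423,-.0883,.192]))
E
python3 - <<'E'
from bench import r
o=r.get_obs();print(o['tcp_pos'],o['grip_width'],o['clock'],o['joints'])
E
```

```text
tip [263.7, 219.5] handle [262.4, 261.4] hoop [261.4, 320.6]
[ 0.540796   -0.0876513   0.26875076] -0.00011079842656212707 5.35 [ 0.48592241  0.25905679 -0.52622488  1.76159418  0.14109691  1.15827953
  0.0872546 ]
```

```bash
python3 - <<'E'
from h import *
from bench import camera_params
import cv2
S=camera_params('scene')
print([c*1.5625 for c in proj(S,[.219,-.638,.2087])],[c*1.5625 for c in proj(S,[.219,-.638,.2217])])
a=cv2.imread('pics/s3.png')[135:185,220:270].copy();a=cv2.resize(a,(600,600),interpolation=cv2.INTER_NEAREST)
cv2.imwrite('pics/s3d.png',cv2.convertScaleAbs(a,alpha=1.6,beta=20))
print([ (c-o)*12 for c,o in zip(proj(S,[.5412,-.0876,.2694]),(220,135))])
E
```

```text
[np.float64(337.9190752991359), np.float64(152.99519053967876)] [np.float64(337.75327754773554), np.float64(148.63735447727544)]
[np.float64(268.0219612616779), np.float64(342.00762208304127)]
```

View pics/s3d.png

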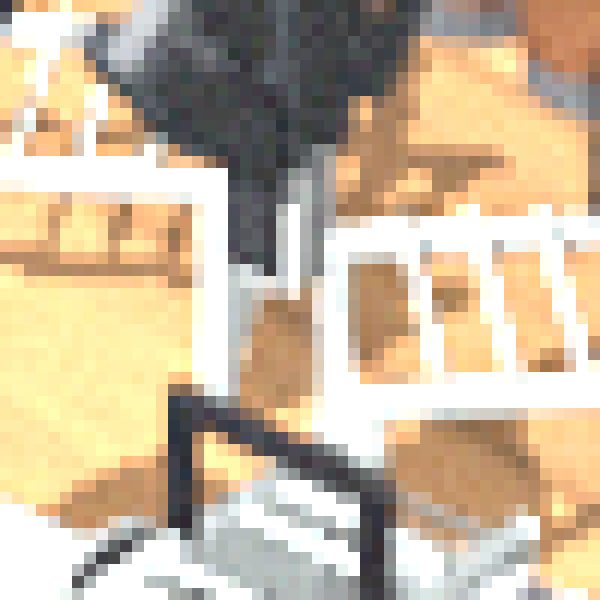

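The scene view shows the shut tips about 14 mm (4 px) above where the reported TCP projects, while the handle matches its predicted place. So the pads only pinched the top of the bar and slipped off. I'll regrip about 14 mm deeper; the tips still clear the wires whichever figure is right.

>>> {"op": "carry_out", "data": {
  "motion": "0 0 0 0 0; 0 0 0 0 0; 0 0 0 0 0; 0 0 0 0 0; 0 0 0 10 0; 0 0 0 20 0; 0 0 0 20 0; 0 0 0 13 0"
}}

```text
clock: 6.35
tcp_pos: [0.5402, -0.0876, 0.2041]
orientation: [-2.024, -2.401, 0.001]
contact_force: [-0.5, -0.1, 1.4]
grip_width: 0.0855
```

>>> {"op": "carry_out", "data": {
  "motion": "1 0 0 0 0; 1 0 0 0 0; 1 0 0 0 0; 1 0 0 0 0; 1 0 0 0 0; 1 0 0 0 0; 1 0 0 0 0; 1 0 0 0 0",
  "newtons": 70
}}

```text
clock: 7.35
tcp_pos: [0.5411, -0.0876, 0.2064]
orientation: [2.025, 2.401, 0.0]
contact_force: [-1.8, -0.3, 4.4]
grip_width: 0.0072
```

```bash
python3 snap.py scene s4;python3 snap.py wrist w4; python3 - <<'E'
import cv2
a=cv2.imread('pics/s4.png')[140:200,215:275];a=cv2.resize(a,(600,600),interpolation=cv2.INTER_CUBIC)
cv2.imwrite('pics/s4c.png',cv2.convertScaleAbs(a,alpha=1.6,beta=20))
a=cv2.imread('pics/w4.png');cv2.imwrite('pics/w4c.png',cv2.convertScaleAbs(cv2.resize(a[120:280,180:340],(600,600),interpolation=cv2.INTER_CUBIC),alpha=1.8,beta=20))
E
```

```text
7.35 [ 0.54114854 -0.08763061  0.20635796] yaw 1.7406295990758687 [-1.77654521 -0.26271501  4.36799662] 0.00722232926797659
7.4 [ 0.54113911 -0.0876315   0.20634833] yaw 1.7406893253688964 [-1.02966821  0.18776956  6.87615124] 0.006846327292099406
```

View pics/s4c.png

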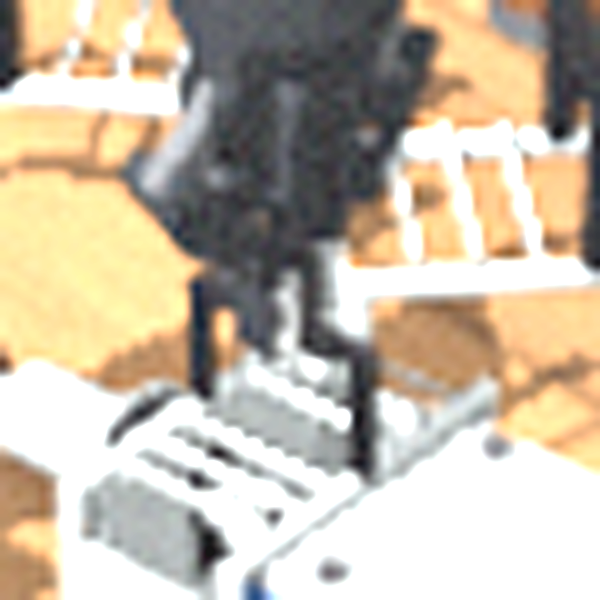

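View pics/w4c.png

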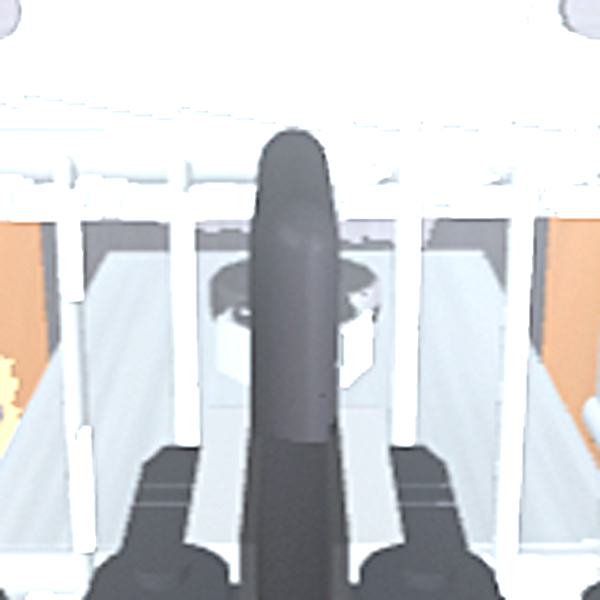

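The fingers now straddle the bar, with the tips reaching past it in the scene crop at about (280,350). I'll lift and check.

>>> {"op": "carry_out", "data": {
  "motion": "1 0 0 -1 0; 1 0 0 -2 0; 1 0 0 -4 0; 1 0 0 -6 0; 1 0 0 -8 0; 1 0 0 -8 0; 1 0 0 -6 0; 1 0 0 0 0"
}}

```text
clock: 8.45
tcp_pos: [0.5413, -0.0876, 0.2414]
orientation: [2.024, 2.401, 0.001]
contact_force: [0.4, 0.4, -4.3]
grip_width: 0.007
```

```bash
python3 snap.py wrist w5
```

```text
8.45 [ 0.54125763 -0.08756858  0.24137755] yaw 1.7407199069993964 [ 0.37028977  0.37646501 -4.34273176] 0.006985292359351565
```

View pics/w5b.png

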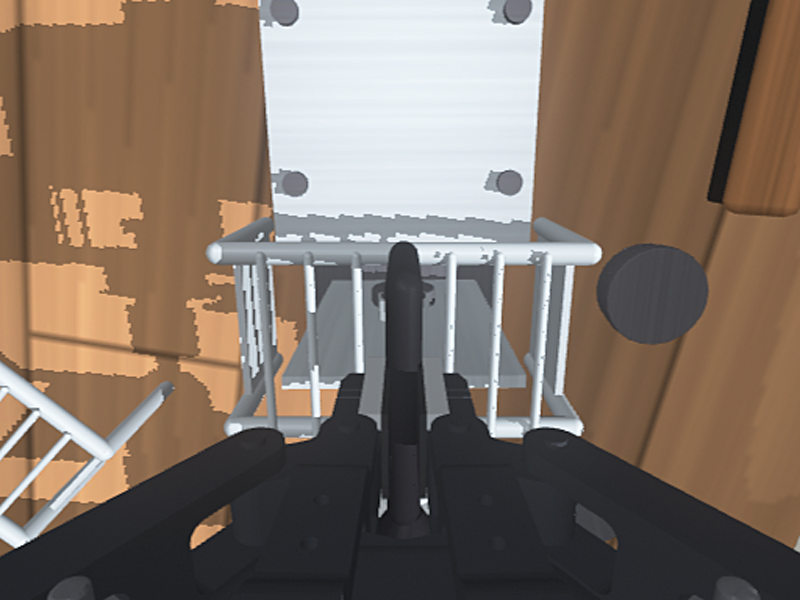

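The guard is up, with -4.3 N matching 0.4 kg. Next: raise it and carry it over the rail.

```bash
python3 - <<'E'
from bench import r
from h import *
o=r.get_obs()
plan(o,[((.541,-.0876,.33),1.74,4,1),((.50,.16,.335),1.60,8,1),((.479,.388,.325),1.466,9,1)])
E
```

```text
1 -0 0 -22 0.00; 1 -0 0 -23 0.00; 1 -0 0 -22 0.00; 1 -0 0 -22 0.00; 1 31 0 -1 0.02; 1 32 -0 -0 0.02; 1 31 -1 -1 0.01; 1 31 -2 -1 0.02
1 32 -2 -0 0.02; 1 31 -2 -1 0.02; 1 31 -4 -0 0.01; 1 31 -3 -1 0.02; 1 25 -2 1 0.01; 1 26 -1 1 0.02; 1 25 -3 1 0.01; 1 26 -2 1 0.02
1 25 -3 2 0.01; 1 25 -4 1 0.02; 1 25 -4 1 0.01; 1 25 -4 1 0.02; 1 26 -4 1 0.01; 1 0 0 0 0; 1 0 0 0 0; 1 0 0 0 0
```

>>> {"op": "carry_out", "data": {
  "motion": "1 0 0 -22 0; 1 0 0 -23 0; 1 0 0 -22 0; 1 0 0 -22 0; 1 15 0 -1 0.02; 1 25 0 0 0.02; 1 31 -1 -1 0.01; 1 31 -2 -1 0.02"
}}

```text
clock: 9.5
tcp_pos: [0.5234, 0.0139, 0.3323]
orientation: [-2.108, -2.328, 0.001]
contact_force: [0.3, 0.2, -3.0]
grip_width: 0.0068
```

>>> {"op": "carry_out", "data": {
  "motion": "1 32 -2 0 0.02; 1 31 -2 -1 0.02; 1 31 -4 0 0.01; 1 31 -3 -1 0.02; 1 31 -2 1 0.01; 1 31 -1 1 0.02; 1 31 -3 1 0.01; 1 30 -2 1 0.02"
}}

```text
clock: 10.5
tcp_pos: [0.4942, 0.2607, 0.3302]
orientation: [-2.255, -2.187, 0.001]
contact_force: [0.8, -0.3, -3.6]
grip_width: 0.0072
```

>>> {"op": "carry_out", "data": {
  "motion": "1 28 -3 2 0.01; 1 26 -4 1 0.02; 1 24 -4 1 0.01; 1 22 -4 1 0.02; 1 15 -4 1 0.01; 1 0 0 0 0; 1 0 0 0 0; 1 0 0 0 0"
}}

```text
clock: 11.5
tcp_pos: [0.4825, 0.3747, 0.3247]
orientation: [2.331, 2.105, -0.0]
contact_force: [-0.4, 0.4, -3.5]
grip_width: 0.0071
```

```bash
python3 snap.py wrist w6;python3 snap.py scene s6;python3 snap.py top t6;  python3 - <<'E'
import cv2
a=cv2.imread('pics/s6.png')[180:350,270:440];cv2.imwrite('pics/s6c.png',cv2.resize(a,(600,600),interpolation=cv2.INTER_CUBIC))
E
```

```text
11.5 [0.48246968 0.3746748  0.32473114] yaw 1.4692672206745572 [-0.36103508  0.41544909 -3.49371515] 0.007081361722519553
11.55 [0.48236261 0.37485062 0.3247855 ] yaw 1.469442662511517 [ 0.09359438 -0.22839712 -3.50331386] 0.007023668324049261
11.6 [0.48229799 0.37502162 0.32484633] yaw 1.4695435560517134 [-0.64324568 -0.92829082 -4.01300428] 0.007078970711900668
```

View pics/w6b.png

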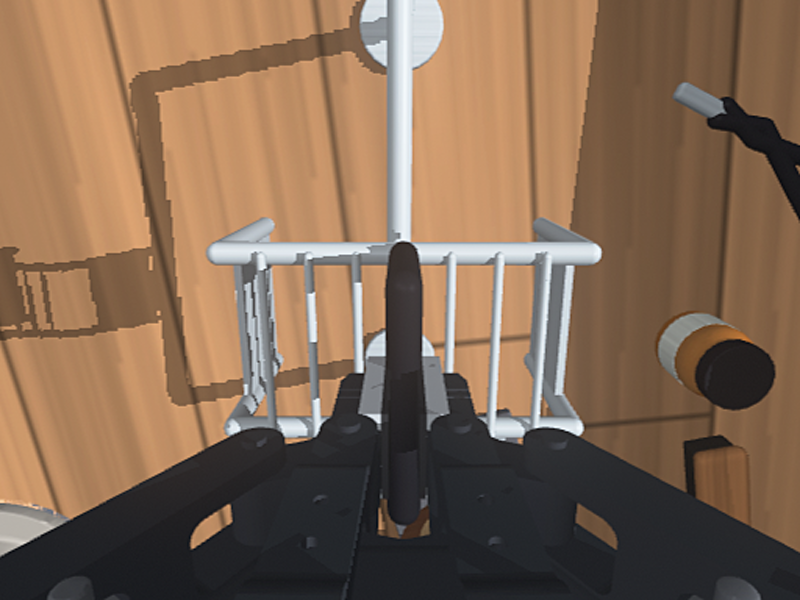

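View pics/s6c.png

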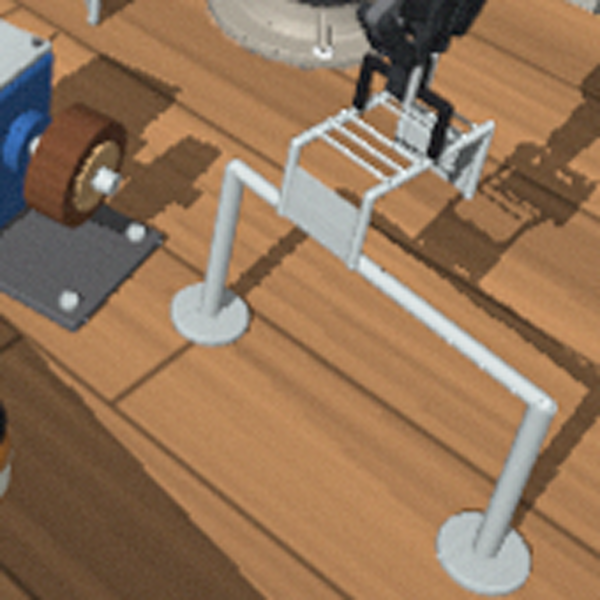

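The wrist view shows the rail bar entering behind the guard's middle, at column 399 for rows 70 to 230. The hoop runs from 210 to 600, mid 405. I'll compute the sideways offset.

```bash
python3 - <<'E'
import json,cv2
from h import *
np.set_printoptions(precision=4,suppress=True)
p={k:np.array(v) for k,v in json.load(open('w6.json')).items()}
a=cv2.imread('pics/w6.png').astype(int)
f=lambda u,v,z:onz(p,-.5+(u+.5)/1.5625,-.5+(v+.5)/1.5625,z)
t=np.array([.4825,.3747,.3247]);psi=1.469;Y=np.array([np.sin(psi),-np.cos(psi),0]);X=np.array([np.cos(psi),np.sin(psi),0])
for v in(50,100,150,200,225):
    row=a[int(v/1.5625)].mean(1);
    d=np.gradient(row);print(v,row[240:275].astype(int)[::2])
for u,v in((398,60),(399.5,140),(400,225)):
    q=f(u,v,.187);print('rail',q,(q-t)@Y,(q-t)@X)
for u,v in((211,252),(598,252),(229,428),(581,428)):
    q=f(u,v,.313);print('hoop',q,(q-t)@Y,(q-t)@X)
E
```

```text
50 [218 219 219 228 124 144 181 212 231 245 241 228 217 223 223 224 223 224]
100 [143 142 143 145 133 144 181 211 229 245 239 233 152 160 158 156 158 160]
150 [147 144 142 141 131 144 182 212 228 243 236 234 145 158 160 160 158 157]
200 [150 149 144 143 131 144 183 212 229 241 234 222 151 158 158 160 162 159]
225 [154 151 148 145 131 145 184 212 229 240 233 209 147 157 158 158 161 161]
rail [0.4918 0.4863 0.187 ] -0.0021185770512121152 0.11196390220612469
rail [0.4883 0.4457 0.187 ] -0.0014179603756788695 0.07123557086415272
rail [0.4837 0.399  0.187 ] -0.0012393940003132494 0.024277987722653896
hoop [0.4214 0.4147 0.313 ] -0.0648575811887893 0.0336249086593688
hoop [0.5523 0.4013 0.313 ] 0.06677043329293601 0.033548050683800304
hoop [0.4147 0.3481 0.313 ] -0.06477276352139796 -0.03336545253672269
hoop [0.5458 0.3345 0.313 ] 0.0670940747850844 -0.033512578154189045
```

>>> {"op": "carry_out", "data": {
  "motion": "1 3 -2 10 0; 1 4 0 18 0; 1 3 0 20 0; 1 0 0 20 0; 1 0 0 18 0; 1 0 0 12 0; 1 0 0 6 0; 1 0 0 0 0"
}}

```text
clock: 12.65
tcp_pos: [0.4809, 0.386, 0.2206]
orientation: [-2.33, -2.107, 0.0]
contact_force: [-0.1, 0.3, -3.1]
grip_width: 0.0071
```

```bash
python3 snap.py wrist w7
```

```text
12.65 [0.4809015  0.38595323 0.22062226] yaw 1.470667604119153 [-0.12000936  0.28206108 -3.11760629] 0.00711333392526783
```

View pics/w7b.png

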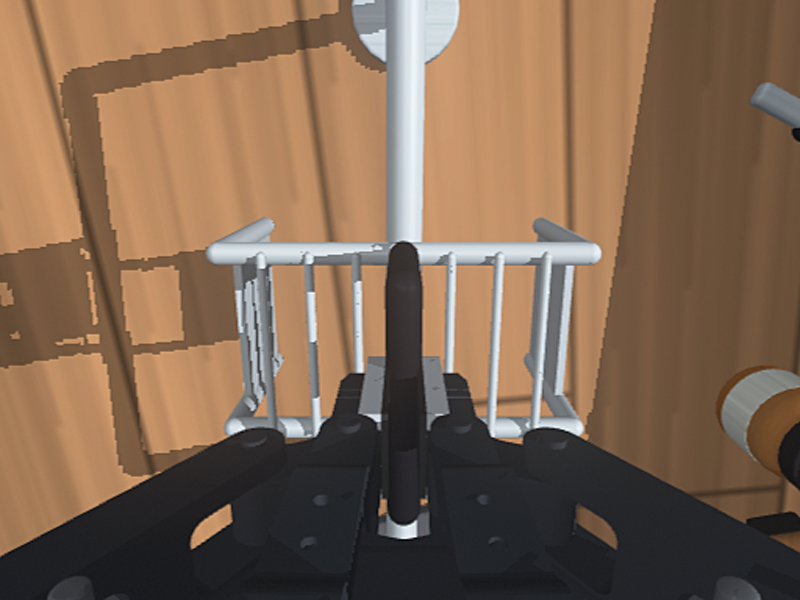

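Bar and hoop are both centred, at column 404-405. Lowering the last 15 mm or so gently.

>>> {"op": "carry_out", "data": {
  "motion": "1 0 0 3 0; 1 0 0 3 0; 1 0 0 3 0; 1 0 0 2 0; 1 0 0 2 0; 1 0 0 1 0; 1 0 0 0 0; 1 0 0 0 0"
}}

```text
clock: 13.7
tcp_pos: [0.4809, 0.386, 0.2068]
orientation: [-2.33, -2.108, -0.0]
contact_force: [0.7, 0.4, -3.7]
grip_width: 0.007
```

>>> {"op": "carry_out", "data": {
  "motion": "1 0 0 1 0; 1 0 0 0 0; 1 0 0 1 0; 1 0 0 0 0; 1 0 0 0 0; 1 0 0 0 0; 1 0 0 0 0; 1 0 0 0 0"
}}

```text
clock: 14.7
tcp_pos: [0.481, 0.3861, 0.2051]
orientation: [2.33, 2.108, 0.001]
contact_force: [-1.1, -0.6, 3.8]
grip_width: 0.007
```

The force went from -3.7 to +3.8 N, so the guard is resting on the bar. Releasing.

>>> {"op": "carry_out", "data": {
  "motion": "1 0 0 -1 0; 1 0 0 0 0; 0.9 0 0 0 0; 0.8 0 0 0 0; 0.6 0 0 0 0; 0.3 0 0 0 0; 0 0 0 0 0; 0 0 0 0 0"
}}

```text
clock: 15.7
tcp_pos: [0.4809, 0.386, 0.2058]
orientation: [2.33, 2.108, 0.0]
contact_force: [-0.8, -0.9, 0.7]
grip_width: 0.085
```

>>> {"op": "carry_out", "data": {
  "motion": "0 0 0 0 0; 0 0 0 0 0; 0 0 0 0 0; 0 0 0 -10 0; 0 0 0 -20 0; 0 0 0 -25 0; 0 0 0 -25 0; 0 0 0 -25 0"
}}

```text
clock: 16.7
tcp_pos: [0.4809, 0.3863, 0.3134]
orientation: [2.33, 2.108, 0.003]
contact_force: [-0.1, 0.4, 0.5]
grip_width: 0.0855
```

```bash
python3 snap.py wrist w8;python3 snap.py scene s8;  python3 - <<'E'
import cv2
a=cv2.imread('pics/s8.png')[180:350,270:440];cv2.imwrite('pics/s8c.png',cv2.resize(a,(600,600),interpolation=cv2.INTER_CUBIC))
E
```

```text
16.7 [0.48094452 0.38632063 0.31339741] yaw 1.4708820861303407 [-0.11778087  0.40739462  0.5092316 ] 0.08554234496794275
16.75 [0.48184166 0.38770377 0.31709707] yaw 1.470850264901368 [0.13187449 1.25423673 2.140207  ] 0.08561449853064919
```

View pics/w8b.png

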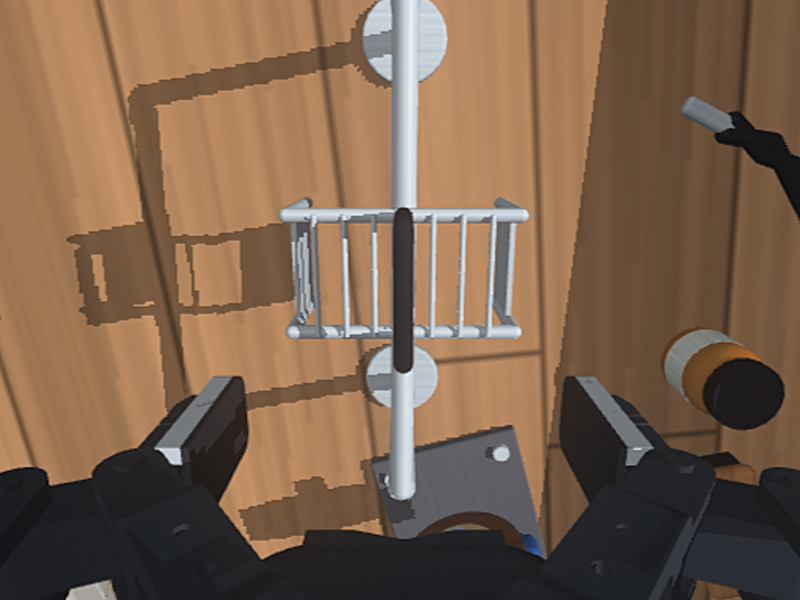

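View pics/s8c.png

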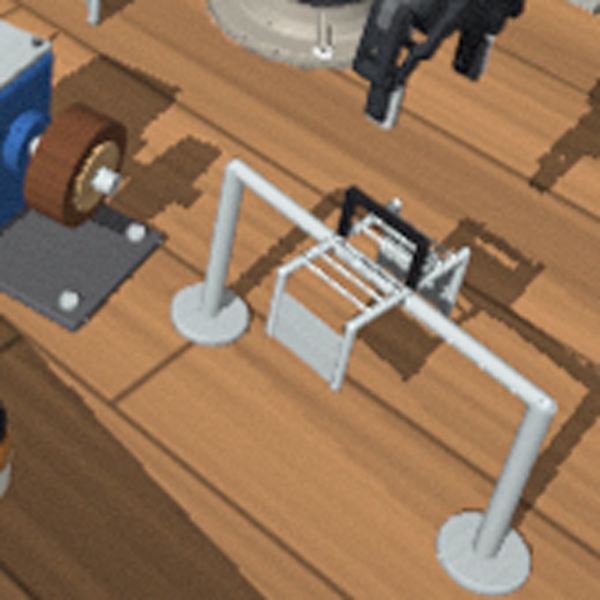

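The guard hangs level and free astride the bar. Going back over the gap.

```bash
python3 - <<'E'
from bench import r
from h import *
o=r.get_obs();print(o['tcp_pos'])
plan(o,[((.481,.387,.35),1.47,2,0),((.53,.10,.35),1.63,7,0),((.543,-.092,.30),1.74,7,0)])
E
```

```text
[0.48177471 0.38772708 0.31549096]
0 -0 -0 -17 0.00; 0 -1 -1 -18 0.00; 0 -40 11 0 -0.02; 0 -40 10 0 -0.03; 0 -41 9 0 -0.02; 0 -41 9 0 -0.02; 0 -41 7 0 -0.02; 0 -41 7 0 -0.03
0 -41 5 0 -0.02; 0 -27 0 7 -0.02; 0 -28 -0 7 -0.01; 0 -27 -1 8 -0.02; 0 -28 -1 7 -0.01; 0 -27 -1 7 -0.02; 0 -28 -2 7 -0.01; 0 -27 -2 7 -0.02
```

>>> {"op": "carry_out", "data": {
  "motion": "0 0 0 -17 0; 0 -1 -1 -18 0; 0 -40 11 0 -0.02; 0 -40 10 0 -0.03; 0 -41 9 0 -0.02; 0 -41 9 0 -0.02; 0 -41 7 0 -0.02; 0 -41 7 0 -0.03"
}}

```text
clock: 17.8
tcp_pos: [0.5223, 0.1377, 0.3467]
orientation: [2.175, 2.266, 0.001]
contact_force: [0.9, 0.3, -0.9]
grip_width: 0.0855
```

>>> {"op": "carry_out", "data": {
  "motion": "0 -41 5 0 -0.02; 0 -35 0 7 -0.02; 0 -35 0 7 -0.01; 0 -35 -1 8 -0.02; 0 -32 -2 7 -0.02; 0 -30 -2 7 -0.02; 0 -15 -1 7 -0.01; 0 -8 -1 7 -0.01"
}}

```text
clock: 18.8
tcp_pos: [0.541, -0.0919, 0.2957]
orientation: [-2.025, -2.402, -0.001]
contact_force: [-0.5, 0.1, 0.2]
grip_width: 0.0853
```

>>> {"op": "carry_out", "data": {
  "motion": "0 0 0 0 0; 0 0 0 0 0; 0 0 0 0 0; 0 0 0 0 0; 0 0 0 0 0; 0 0 0 0 0; 0 0 0 0 0; 0 0 0 0 0"
}}

```text
clock: 19.8
tcp_pos: [0.5408, -0.0918, 0.2957]
orientation: [-2.025, -2.402, 0.0]
contact_force: [0.7, 0.2, 0.2]
grip_width: 0.0853
```

```bash
python3 snap.py wrist w9; python3 - <<'E'
import cv2
a=cv2.imread('pics/w9.png');cv2.imwrite('pics/w9c.png',cv2.resize(a[90:250,170:340],(638,600),interpolation=cv2.INTER_CUBIC))
E
```

```text
19.8 [ 0.5408139  -0.09177796  0.29569173] yaw 1.740722845167719 [0.70899822 0.20650554 0.16624577] 0.08528561761723705
```

View pics/w9b.png

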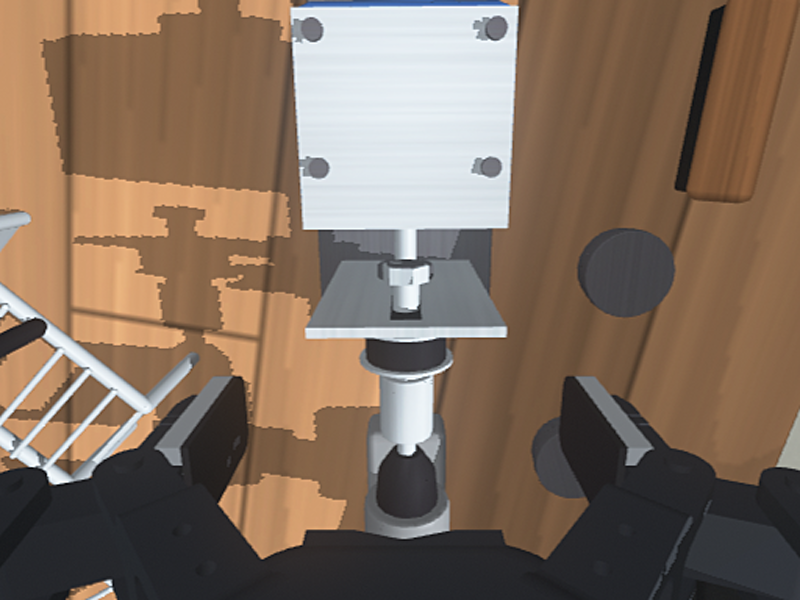

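View pics/w9c.png

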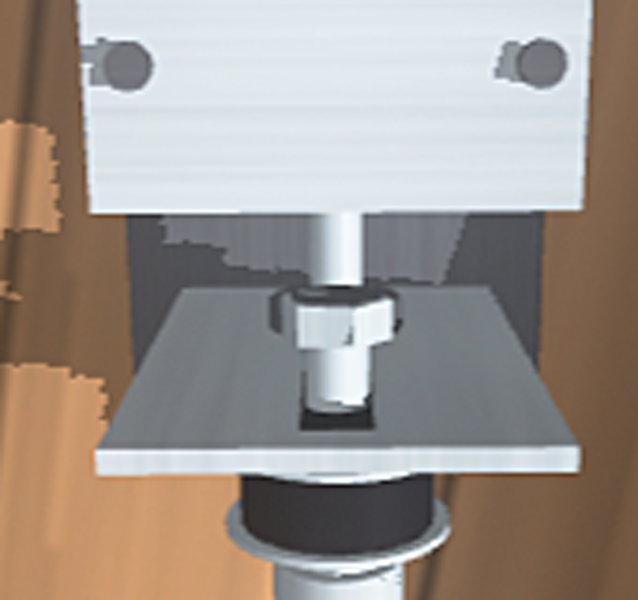

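In the crop, the case gap edge is at row 213 (columns 90-583), the bracket's gap edge at row 447 (columns 97-579), and the head spans columns 270-400 and rows 285-350.

```bash
python3 - <<'E'
import json
from h import *
np.set_printoptions(precision=4,suppress=True)
p={k:np.array(v) for k,v in json.load(open('w9.json')).items()}
f=lambda u,v,z:onz(p,170-.5+(u+.5)/3.753,90-.5+(v+.5)/3.75,z)
t=np.array([.5408,-.0918,.2957]);psi=1.7407;Y=np.array([np.sin(psi),-np.cos(psi),0]);X=np.array([np.cos(psi),np.sin(psi),0])
for n,u,v,z in(('caseL',90,213,.188),('caseR',583,213,.188),('brL',97,447,.188),('brR',579,447,.188),('broL',97,470,.188),('broR',579,470,.188),('head top far',335,290,.168),('head top near L',272,330,.155),('headR',400,330,.155),('shank',338,375,.163),('shaft',340,230,.163)):
    q=f(u,v,z);print(n,q,'toolx %.4f tooly %.4f'%((q-t)@X,(q-t)@Y))
E
```

```text
caseL [ 0.4855 -0.0744  0.188 ] toolx 0.0265 tooly -0.0515
caseR [ 0.5906 -0.0564  0.188 ] toolx 0.0265 tooly 0.0550
brL [ 0.4934 -0.1273  0.188 ] toolx -0.0270 tooly -0.0527
brR [ 0.6015 -0.1089  0.188 ] toolx -0.0271 tooly 0.0570
broL [ 0.494  -0.1329  0.188 ] toolx -0.0326 tooly -0.0530
broR [ 0.6028 -0.1143  0.188 ] toolx -0.0327 tooly 0.0573
head top far [ 0.5414 -0.0865  0.168 ] toolx 0.0051 tooly 0.0015
head top near L [ 0.5282 -0.1019  0.155 ] toolx -0.0078 tooly -0.0141
headR [ 0.5596 -0.0966  0.155 ] toolx -0.0079 tooly 0.0177
shank [ 0.5459 -0.1084  0.163 ] toolx -0.0172 tooly 0.0022
shaft [ 0.5403 -0.073   0.163 ] toolx 0.0186 tooly 0.0027
```

The gap runs from -27 to +26.5 mm in tool x (53.5 mm against the stated 52), and the bolt axis is at +2 mm in tool y. The head centre is therefore at about x -3, y +2. I'll descend part way and check.

>>> {"op": "carry_out", "data": {
  "motion": "0 -1 1 10 0; 0 -1 1 20 0; 0 -1 0 25 0; 0 0 0 25 0; 0 0 0 20 0; 0 0 0 15 0; 0 0 0 10 0; 0 0 0 0 0"
}}

```text
clock: 20.85
tcp_pos: [0.543, -0.0943, 0.1701]
orientation: [-2.024, -2.401, 0.001]
contact_force: [0.4, 1.1, 0.8]
grip_width: 0.0852
```

```bash
python3 snap.py wrist w10;python3 snap.py scene s10; python3 - <<'E'
import cv2
a=cv2.imread('pics/s10.png')[130:230,190:290];cv2.imwrite('pics/s10c.png',cv2.convertScaleAbs(cv2.resize(a,(600,600),interpolation=cv2.INTER_CUBIC),alpha=1.4,beta=10))
E
```

```text
20.85 [ 0.54299291 -0.09431381  0.17013099] yaw 1.740866691329394 [0.3882438  1.08376181 0.82631926] 0.08519115011990955
20.9 [ 0.54347287 -0.09432544  0.17080811] yaw 1.740813214610431 [ 0.41851973  0.46646591 -0.03159763] 0.0851625518167797
```

View pics/w10b.png

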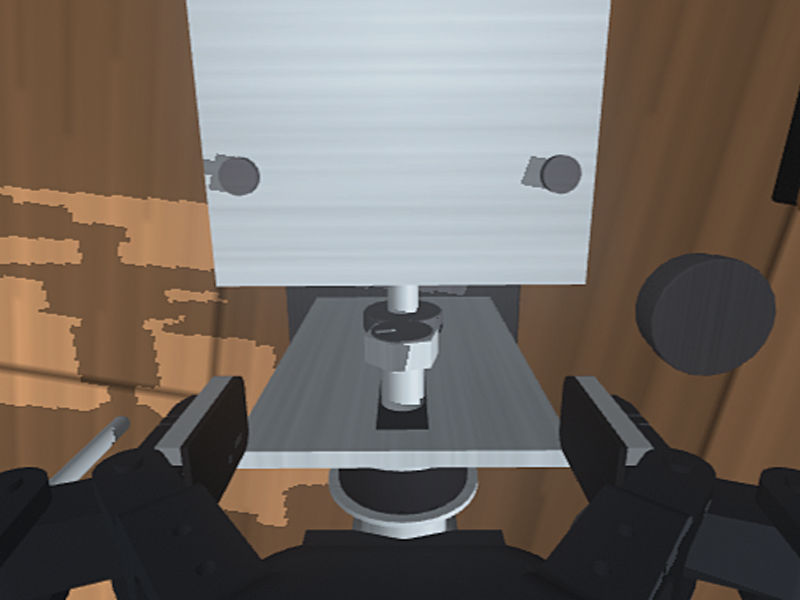

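View pics/s10c.png

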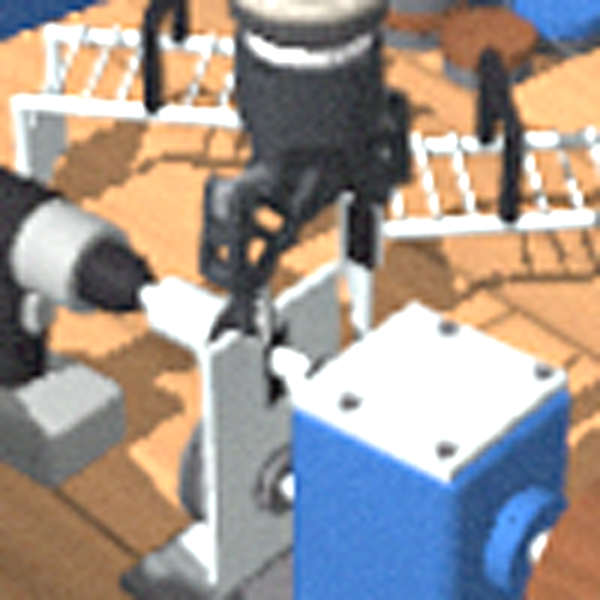

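```bash
python3 - <<'E'
import json
from h import *
p={k:np.array(v) for k,v in json.load(open('w10.json')).items()}
f=lambda u,v,z:onz(p,-.5+(u+.5)/1.5625,-.5+(v+.5)/1.5625,z)
t=np.array([.5430,-.0943,.17]);psi=1.7409;Y=np.array([np.sin(psi),-np.cos(psi),0]);X=np.array([np.cos(psi),np.sin(psi),0])
for n,u,v,z in(('case',402,284,.188),('caseL',216,284,.188),('caseR',586,284,.188),('br',402,451,.188),('brL',245,451,.188),('head far',402,343,.167),('head near',402,370,.167),('headL',364,345,.161),('headR',441,345,.161),('shank',403,400,.163)):
    q=f(u,v,z);print(n,'toolx %.4f tooly %.4f'%((q-t)@X,(q-t)@Y))
E
```

```text
case toolx 0.0299 tooly 0.0002
caseL toolx 0.0300 tooly -0.0534
caseR toolx 0.0299 tooly 0.0531
br toolx -0.0246 tooly 0.0001
brL toolx -0.0246 tooly -0.0495
head far toolx 0.0037 tooly 0.0001
head near toolx -0.0062 tooly 0.0001
headL toolx 0.0006 tooly -0.0133
headR toolx 0.0006 tooly 0.0138
shank toolx -0.0197 tooly 0.0004
```

The head spans tool x +3.7 to -6.2 mm (10 mm thick, as stated) and is 27 mm across corners, centred in y. Descending 43 mm with a 1 mm shift.

>>> {"op": "carry_out", "data": {
  "motion": "0 -1 0 10 0; 0 0 0 10 0; 0 0 0 10 0; 0 0 0 8 0; 0 0 0 5 0; 0 0 0 0 0; 0 0 0 0 0; 0 0 0 0 0"
}}

```text
clock: 21.95
tcp_pos: [0.5437, -0.0954, 0.128]
orientation: [2.025, 2.402, 0.0]
contact_force: [-1.0, -0.3, -0.2]
grip_width: 0.0854
```

>>> {"op": "carry_out", "data": {
  "motion": "0.3 0 0 0 0; 0.5 0 0 0 0; 0.7 0 0 0 0; 1 0 0 0 0; 1 0 0 0 0; 1 0 0 0 0; 1 0 0 0 0; 1 0 0 0 0",
  "newtons": 50
}}

```text
clock: 22.95
tcp_pos: [0.5427, -0.0955, 0.128]
orientation: [-2.024, -2.401, 0.002]
contact_force: [-3.9, 0.1, 5.7]
grip_width: 0.0242
```

```bash
python3 snap.py wrist w11;python3 snap.py scene s11; python3 - <<'E'
import cv2
a=cv2.imread('pics/s11.png')[130:230,190:290];cv2.imwrite('pics/s11c.png',cv2.convertScaleAbs(cv2.resize(a,(600,600),interpolation=cv2.INTER_CUBIC),alpha=1.4,beta=10))
E
```

```text
22.95 [ 0.5426613  -0.09549637  0.12803919] yaw 1.7406735951584047 [-3.89605007  0.13334227  5.6523986 ] 0.024205638462687976
23.0 [ 0.54264349 -0.09549049  0.12803285] yaw 1.740713629810342 [-4.53836634  0.3657389   5.57825491] 0.02434519385928443
```

View pics/w11b.png

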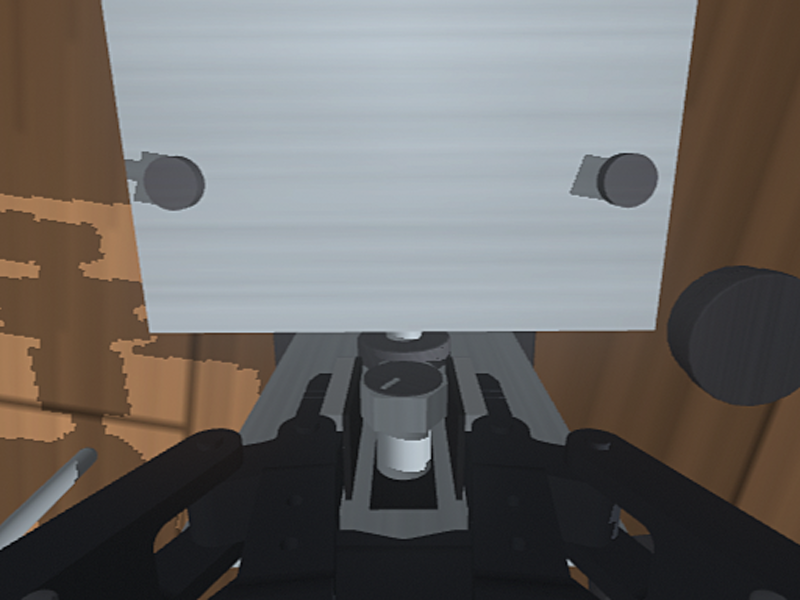

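View pics/s11c.png

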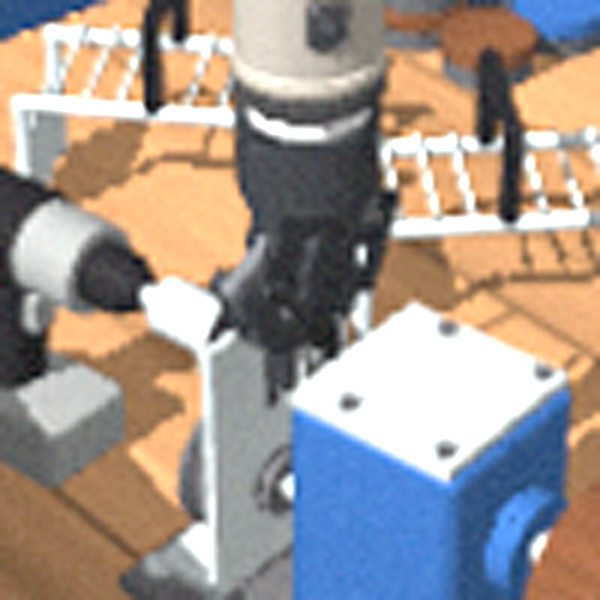

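>>> {"op": "carry_out", "data": {
  "motion": "1 0 0 0 0; 1 0 0 0 0; 1 0 0 0 0; 1 0 0 0 0; 1 0 0 0 0; 1 0 0 0 0; 1 0 0 0 0; 1 0 0 0 0",
  "newtons": 70
}}

```text
clock: 24.05
tcp_pos: [0.5427, -0.0955, 0.1281]
orientation: [-2.024, -2.401, 0.002]
contact_force: [-4.2, -1.1, 6.9]
grip_width: 0.0234
```

```bash
python3 snap.py wrist w12; python3 snap.py scene s12; python3 - <<'E'
import cv2,numpy as np
a=cv2.imread('pics/w11.png');b=cv2.imread('pics/w12.png')
c=lambda x:cv2.convertScaleAbs(cv2.resize(x[205:315,210:305],(390,450),interpolation=cv2.INTER_CUBIC),alpha=1.6,beta=20)
cv2.imwrite('pics/w12c.png',np.hstack([c(a),c(b)]))
a=cv2.imread('pics/s12.png')[180:350,270:440];cv2.imwrite('pics/s12c.png',cv2.resize(a,(600,600),interpolation=cv2.INTER_CUBIC))
E
```

```text
24.05 [ 0.54267663 -0.09548882  0.12814613] yaw 1.7406757170613596 [-4.22632282 -1.05721777  6.91979609] 0.023353072442062223
24.1 [ 0.54265903 -0.09550157  0.12813131] yaw 1.7407288877530023 [-3.25951376  0.58839012  6.84556318] 0.02340224339437651
```

View pics/w12c.png

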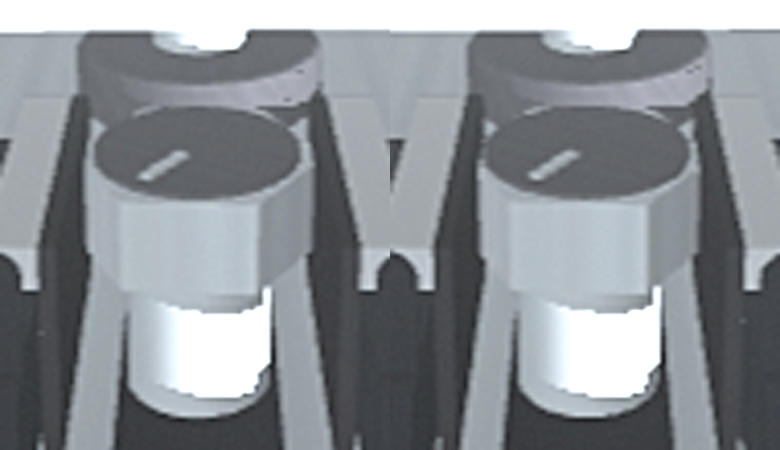

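View pics/s12c.png

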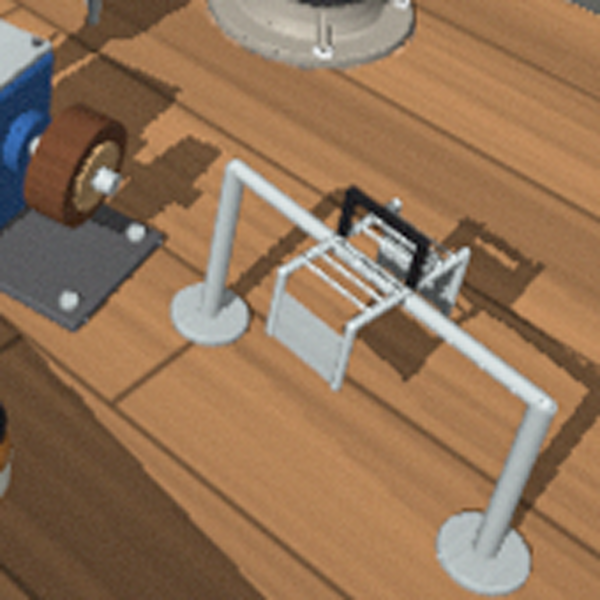

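The mark on the head stayed put for over 1 s, so the bolt is stopped. But a single facet faces up (crop columns 120-265), which suggests the head is held near its corners. With 34 s left, I'll open slightly, let it turn about 30°, and regrip on the flats.

>>> {"op": "carry_out", "data": {
  "motion": "0.5 0 0 0 0; 0.5 0 0 0 0; 0.5 0 0 0 0; 0.5 0 0 0 0; 0.5 0 0 0 0; 0.5 0 0 0 0; 0.5 0 0 0 0; 0.5 0 0 0 0"
}}

```text
clock: 25.15
tcp_pos: [0.5435, -0.0954, 0.1277]
orientation: [2.025, 2.402, 0.0]
contact_force: [-0.0, 0.1, -1.2]
grip_width: 0.0429
```

```bash
python3 snap.py wrist w13; python3 - <<'E'
import cv2,numpy as np
a=cv2.imread('pics/w12.png');b=cv2.imread('pics/w13.png')
c=lambda x:cv2.convertScaleAbs(cv2.resize(x[205:315,210:305],(390,450),interpolation=cv2.INTER_CUBIC),alpha=1.6,beta=20)
cv2.imwrite('pics/w13c.png',np.hstack([c(a),c(b)]))
E
```

```text
25.15 [ 0.54349137 -0.09535327  0.12771187] yaw 1.7407633944453043 [-0.01154395  0.10755465 -1.18851205] 0.04289352112433571
```

View pics/w13c.png

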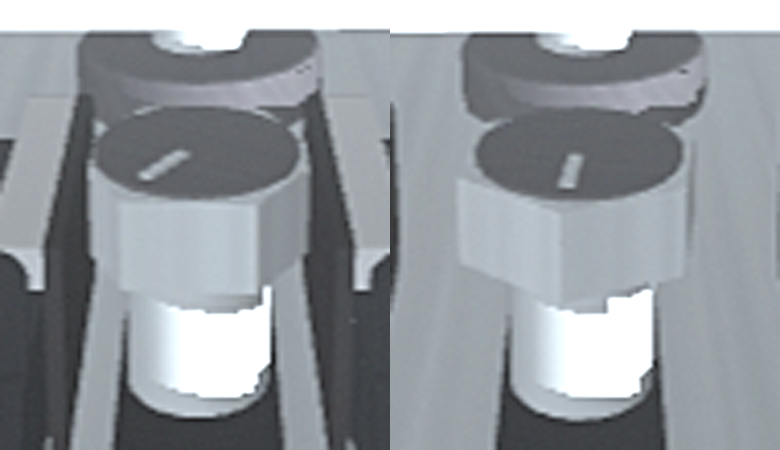

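The vertex is now on top, so the flats nearly face the pads. Closing.

>>> {"op": "carry_out", "data": {
  "motion": "1 0 0 0 0; 1 0 0 0 0; 1 0 0 0 0; 1 0 0 0 0; 1 0 0 0 0; 1 0 0 0 0; 1 0 0 0 0; 1 0 0 0 0",
  "newtons": 70
}}

```text
clock: 26.2
tcp_pos: [0.5426, -0.0955, 0.1281]
orientation: [-2.024, -2.401, 0.003]
contact_force: [-4.1, -0.2, 5.7]
grip_width: 0.0215
```

```bash
python3 snap.py wrist w14
```

```text
26.2 [ 0.54255249 -0.09547679  0.12808783] yaw 1.7407964655459511 [-4.12247668 -0.20712957  5.73109411] 0.02151873752844534
```

>>> {"op": "carry_out", "data": {
  "motion": "1 0 0 0 0; 1 0 0 0 0; 1 0 0 0 0; 1 0 0 0 0; 1 0 0 0 0; 1 0 0 0 0; 1 0 0 0 0; 1 0 0 0 0"
}}

```text
clock: 27.25
tcp_pos: [0.5425, -0.0955, 0.1281]
orientation: [-2.024, -2.401, 0.003]
contact_force: [-4.8, 0.3, 6.0]
grip_width: 0.0217
```

```bash
python3 snap.py wrist w15; python3 snap.py scene s15;python3 - <<'E'
import cv2,numpy as np
a=cv2.imread('pics/w14.png');b=cv2.imread('pics/w15.png')
c=lambda x:cv2.convertScaleAbs(cv2.resize(x[205:315,210:305],(390,450),interpolation=cv2.INTER_CUBIC),alpha=1.6,beta=20)
cv2.imwrite('pics/w15c.png',np.hstack([c(a),c(b)]))
E
```

```text
27.25 [ 0.54250379 -0.09548821  0.12806761] yaw 1.7407330548017834 [-4.79473075  0.26521279  5.95539327] 0.02166289584949864
27.3 [ 0.5425173  -0.0955247   0.12807113] yaw 1.7407302810389635 [-5.23660771  0.11778223  7.09078127] 0.021353170311391383
```

View pics/w15c.png

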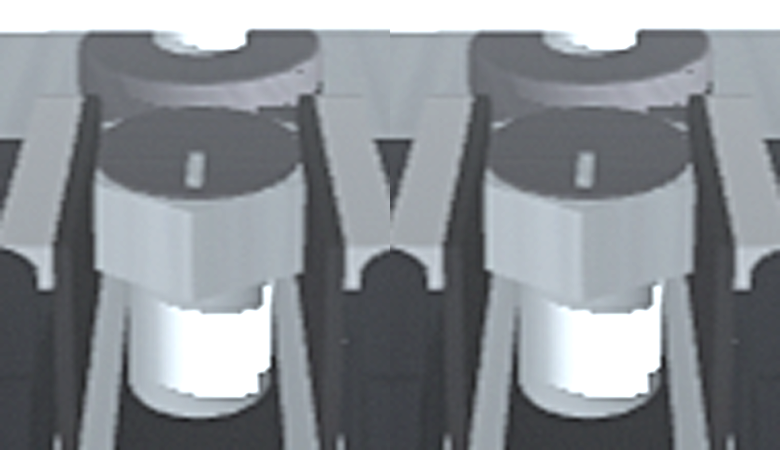

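View pics/s15b.png

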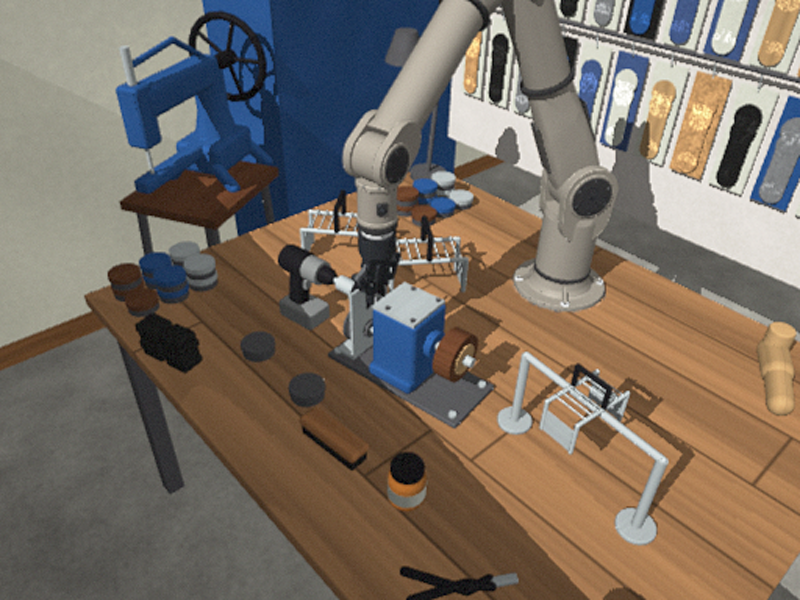

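The bolt is gripped squarely on its flats and the mark hasn't moved between pictures 1.05 s apart. The guard is at rest on the rail and nothing else has shifted. Handing in.

```bash
python3 -c "
from bench import r
print(r.hand_in())"
```

```text
the job is handed in; nothing more can be done
None
```

I set the guard astride the bench rail and let it go. The arm is now holding the bolt's hexagon head across its flats at 70 N. I handed the job in at about 27 s of the 58 s allowed; no verdict was reported.

**Final checks**
- **Guard:** it hangs level on the bar, centred within a few mm, and looked unchanged in later pictures.
- **Bolt:** the mark on the head did not move between pictures 1.05 s apart. The grasp point is about 8–11 mm from the head's centre, within the 20 mm limit.
- **Other items:** the tins, shoe brush and glue jar look unmoved in the pictures; I did not measure them.

**What failed or disagreed**
- **First grip on the guard's handle:** the fingers shut empty. In the scene view the real fingertips sat roughly 14–19 mm behind where the reported TCP put them. I regripped deeper, and the depth at the bolt allows for either figure.
- **First grip on the bolt:** it stopped the bolt, but the pictures showed it held near its corners. I opened slightly, let the bolt turn about 30°, and closed on the flats.
- **Opening reading:** it is about 2.5–3 mm low when gripping. It read 7 mm on the 10 mm handle bar and 21.5 mm across the 24 mm flats.

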